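Gauge a rail blank against a flip stop

ROBOT

A 7-joint arm with a two-finger parallel gripper is mounted at the origin on the work surface. World frame = base frame: x ahead of the robot, y to its left, z up, the work surface at z = 0. Lengths are in m, angles in rad, forces in N, time in s.
With the tool pointing down it reaches from about 0.425 to 0.925 m from the base axis. Payload 6.8 kg.
Tool frame: the origin (TCP) lies at the centre of the arm's flange, where the gripper is bolted on; the fingertips stand 173 mm ahead of it and the grasp point (between the pads) lies 155 mm ahead of it; z points along the fingers, y is the direction in which the jaws open and shut (so a half turn about z gives the same grasp; the last joint's range is limited). The gripper opens to 85 mm and grips with 20 to 120 N. Pads are 22 mm wide; open, the fingers measure 114 mm over their backs; the gripper's body (76 mm by 85 mm) begins 54 mm behind the grasp point. The pads swing forward as they close: fully open they stand 13 mm farther back than shut.
Start: joints at [-1.387, 0.477, 0.022, 1.555, -0.011, 1.109, -0.083], TCP at [0.194, 0.646, 0.405] pointing down, gripper open.
Joint ranges: [-2.96, 2.96], [-0.34, 2.1], [-1.41, 1.46], [0.24, 2.44], [-1.37, 4.51], [0.17, 1.92], [-2.96, 2.96]. Speed limits (rad/s): [2.39, 2.39, 3.14, 3.14, 3.14, 3.14, 3.14].

INTERFACE

Orientations are given as a rotation vector (axis times angle).
In Python, from bench import readout, grab_frame, camera_model, r gives the robot as it stands.
- The arm moves only by the tool apply_moves, never from a script. Its argument "deltas" is a list of rows, each an object with "xyz": the shift along the world's x, y, z in m, a list of three; "turn": the turn about the world's z in rad. In form: [{"xyz": [dx, dy, dz], "turn": turn}, ...]. A call has 1 to 12 rows; each row shifts and turns the commanded pose from where the row before left it; what a row does not reach is not made up. A row lasts 1/12 s, in which the tool goes at most 41.7 mm and 7.16 degrees, less where a joint would pass 70% of its speed; a pose out of reach is approached as far as the arm can. A call with a gripper value outside its range is refused whole. "claw" is the gripper's target within -1 to 1 (shut at 1, half-way at 0, fully open at -1), set as the call begins (left out, the last holds). The fingers move at their own pace and stop on an object; "squeeze" is the grip in N (left out, the last holds). Time passes only in rows, so rows that do not move let the fingers close. It gives the time, the measured TCP pose, the force and the opening at its end, in the units of the state.
- readout.get_obs(): the state, without advancing time (a new reading comes with each control period).
- grab_frame(name): name is "scene" or "top" or "wrist"; returns the picture (420x560x3 uint8, red, green, blue); there is no depth.
- camera_model(name): a dict with "intrinsics" (3x3 intrinsics, pixels), "R" (3x3) and "t" (3): a world point X has camera coordinates R X + t. Camera axes: x right, y down, z forward; pixel columns grow to the right and rows downward; lengths in m; the calibration is good to about 2 mm. A picture is of the moment at which its call begins: read the wrist's pose just before it. camera_model takes no time and is no camera call; for the wrist camera it gives the pose at the moment of the call.
- r.hand_in(): hands the job in, once; it reports no verdict.
The state is a dict: "clock": time; "joints": joint angles; "qvel": joint speeds; "tau": joint torques, N m; "tcp_pos": TCP position; "orientation": TCP orientation; "contact_force": force on the tool from outside, world axes, zero at the start; "moment": the same for the moment, N m; "grip_width": finger opening in m.
Only numpy, scipy, OpenCV 4.12 (cv2) and the standard library are available. Lean on these libraries where they do the work, as an engineer would, in place of code of your own. Each camera call takes 0.05 s, during which the arm holds its last target.

TASK

Flip the red stop on the saw fence fully down, slide the wooden rail blank flush along the fence into the stop's brass button, and go on pushing until the play in the stop's head is taken up and it bears solid: hold that with a firm, gentle push of about 10 N (never over 18 N) for a second. Then flip the stop fully back up, handling it without force (knocks and pushes well under 35 N), so that the blank is left flush to the fence with its end still in line with the button, ready for the saw; leave the other things on the bench alone.

Things in the scene. Friction and masses are not known exactly. Their poses are not given: they have to be found in the camera images.
- jig: Cut-off jig fixed to the bench: grey bed 240 (x) x 520 (y) x 18 mm high, aluminium fence along its far side. Origin: centre of the underside, on the bench; z up. Bed top z = 18 mm. The fence runs along jig y, 500 mm long: front face (to the robot) at x = +50 mm, back face x = +80, top z = 40 mm. A flat dark line across the bed marks the saw kerf. Place and yaw vary.
- head: Grey head of the flip stop, carrying the red leaf; the leaf's hinge axis runs along jig y through the head's origin (at jig x = +65 mm, z = 56 mm, over the fence's middle). 24 (x) x 48 (y) mm, ears 9 mm above the axis. Axes as the jig's. Pushed to +y with over about 2.5 N it slides 2 to 10 mm (its play, different each time, not measurable) until it bears solid on its base; it stays where left.
- leaf (a joint): Red leaf's angle: 0 fully down on its rest, growing as it flips up and back (away from the robot) to 1.7, its other rest. Starts 1.45 to 1.7. Stiff hinge (friction about 0.16 N m): it stays where left. Down, an arm 14 mm wide (y) reaches 38 mm forward of the axis, and a leg 20 (x) x 14 mm, centred 32 mm forward of the axis, hangs to 6 mm above the bed.
- stop_knob (a point): Centre of the black ball knob (16 mm) ending the straight steel handle (12 mm thick) from the hinge; 80 mm from the axis. Relative to the hinge, in jig axes: x = -80 cos(45deg + leaf), z = +80 sin(45deg + leaf) mm: leaf down, it points forward and up; leaf up, it leans back past the fence. Push it along its arc, away from the robot to flip up, towards it for down; a straight level push can bind.
- stop_button (a point): Centre of the gauging face of the rigid brass button (14 mm diameter) on the leaf's -y side, facing jig -y, 15 mm to the -y side of the leaf's middle. Leaf down: 24 mm above the bed, 17 mm in front of the fence. It turns with the leaf about the hinge, so flipping does not change its place along jig y (the head's play does). Site y = jig y.
- rail_blank: Pale wooden bar 40 (x) x 180 (y) x 50 mm (z) high, about 0.24 kg, pencil line round it. Origin: centre of its underside. Dragged sideways it can dig in and tip. Starts on its 40 mm side on the bed before the fence, to the -y side of the stop, a bit turned. In place, its origin is at jig x = +30 mm and 90 mm to the -y side of the button's face; it stands 28 mm above the fence: grip its width there.
- offcut: Bystander: dark wooden offcut 45 x 40 x 22 mm lying on the bed's +y end. Origin under its centre.
- handsaw: Bystander: handsaw lying on the bench to the robot's right, about 420 mm long, 24 mm high. Origin near the handle's end of the blade.
- glue: Bystander: white glue bottle, 56 mm diameter, 140 mm high, on the left. Origin under its centre.
- tape: Bystander: roll of paper tape, 90 mm diameter, 25 mm high, on the left. Origin under its centre.
- pencil_cup: Bystander: cardboard cup with pencils, 76 mm diameter, about 180 mm high, far left. Origin under its centre.
- try_square: Bystander: try square, wooden stock 110 mm long and 18 mm high with a 160 mm steel blade, near right. Origin under the stock's centre.

How it is judged:
By the outcome, as a careful person would: the job done as asked, in the order asked, and still so for the second after the job is handed in, with the robot touching nothing.
It also fails if it takes over 72 s, if anything falls off the work surface, if the arm or the gripper's body presses on something with over 40 N, if the wrist force passes 120 N, or if a joint passes its speed limit or range.

## Working session

There is one attempt and no reset: what is moved stays moved. The work goes in short steps, Python scripts to look and compute and a tool call to move; the robot and the scene stay as the last step left them, time stands still between calls to the robot, and variables do not carry over. Pictures are saved under pics/ and viewed, and the job is handed in when it is done.

Besides the shell and the picture viewer there is one more tool, called by a JSON object that holds its "method" and its "body". apply_moves: Moves the arm, as the interface text tells. Its arguments: {"type":"object","properties":{"deltas":{"type":"array"},"claw":{"type":"number"},"squeeze":{"type":"number"}},"required":["deltas"]}

```bash
ls; mkdir -p pics; python3 - <<'E'
from bench import readout, grab_frame, camera_model, r
import cv2,numpy as np
print(readout.get_obs())
for n in ("scene","top","wrist"):
    m=camera_model(n); print(n,m)
    cv2.imwrite(f"pics/{n}0.png",grab_frame(n)[:,:,::-1])
E
```

```text
pics
{'clock': 0.0, 'joints': array([-1.38708386,  0.47780895,  0.02231788,  1.55648384, -0.01152536,
        1.10930233, -0.08308638]), 'qvel': array([-0.00156125, -0.00030506, -0.00047758, -0.00201512, -0.00106037,
       -0.00102469,  0.00110835]), 'tau': array([-5.41253048e-04, -5.96482551e+01,  1.60776168e+00, -2.81193852e+01,
        1.24386980e-02,  9.59388010e-03, -1.26535215e-05]), 'tcp_pos': array([0.19408496, 0.64619425, 0.40370538]), 'orientation': array([-4.56662224e-01, -3.10805639e+00,  2.93368173e-03]), 'contact_force': array([ 0.45714246,  0.76664906, -0.11533244]), 'moment': array([0.04792809, 0.01586074, 0.01632426]), 'grip_width': 0.08520952116802138}
scene {'intrinsics': array([[422.31314142,   0.        , 286.45327421],
       [  0.        , 422.31314142, 213.41756865],
       [  0.        ,   0.        ,   1.        ]]), 'R': array([[-0.82277284,  0.56823722,  0.01230127],
       [ 0.46558909,  0.68624237, -0.55883647],
       [-0.32599334, -0.45406813, -0.82918664]]), 't': array([ 0.3838876 , -0.18994234,  1.37227542])}
top {'intrinsics': array([[413.40918139,   0.        , 279.53187689],
       [  0.        , 413.40918139, 207.67709408],
       [  0.        ,   0.        ,   1.        ]]), 'R': array([[-0.02443534, -0.99968566, -0.00561187],
       [-0.9916436 ,  0.02494929, -0.12657212],
       [ 0.12667234,  0.00247214, -0.99194153]]), 't': array([0.0502273 , 0.49927126, 1.18726563])}
wrist {'intrinsics': array([[354.93203155,   0.        , 288.2953474 ],
       [  0.        , 354.93203155, 201.44046844],
       [  0.        ,   0.        ,   1.        ]]), 'R': array([[ 2.87993743e-01,  9.57631826e-01, -9.42770621e-04],
       [ 9.10041085e-01, -2.73374766e-01,  3.11595026e-01],
       [ 2.98135584e-01, -9.05953779e-02, -9.50214529e-01]]), 't': array([-0.67409881, -0.04071138,  0.37965256])}
```

View pics/scene0.png

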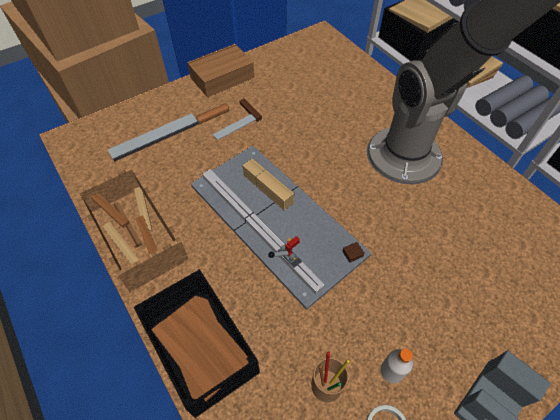

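View pics/top0.png

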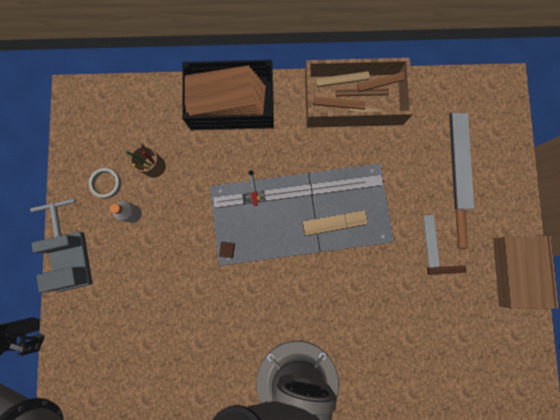

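View pics/wrist0.png

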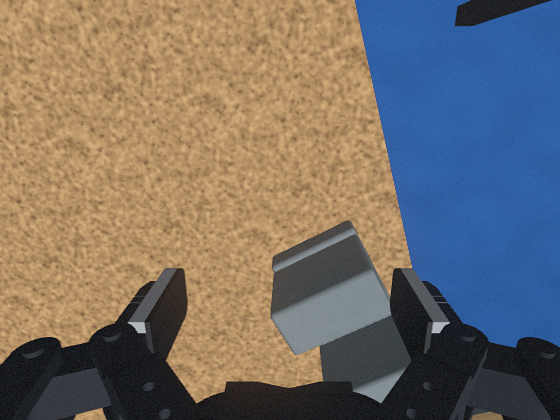

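The scene shows the jig at mid-table (scene px ~[280,225]), the red stop at [292,243], the blank at [268,183] and the offcut at [353,252]. In the top view the stop is at [255,198] and the blank at [335,223]. Next I measure the jig.

```bash
cat > h.py <<'E'
import numpy as np,cv2
from bench import readout, grab_frame, camera_model, r
def ray(m,uv):
    d=np.linalg.inv(m["intrinsics"])@np.array([uv[0],uv[1],1.]); R=np.array(m["R"]); return -R.T@m["t"], R.T@d
def onz(m,uv,z):
    c,d=ray(m,uv); return c+d*(z-c[2])/d[2]
def proj(m,X):
    p=m["R"]@np.array(X)+m["t"]; p=m["intrinsics"]@p; return p[:2]/p[2]
def tri(m1,u1,m2,u2):
    c1,d1=ray(m1,u1);c2,d2=ray(m2,u2)
    A=np.stack([d1,-d2],1);s=np.linalg.lstsq(A,c2-c1,rcond=None)[0]
    a=c1+d1*s[0];b=c2+d2*s[1];return (a+b)/2,np.linalg.norm(a-b)
E
python3 - <<'E'
from h import *
t=cv2.imread("pics/top0.png"); s=cv2.imread("pics/scene0.png")
cv2.imwrite("pics/topc.png",cv2.resize(t[150:280,200:400],None,fx=4,fy=4,interpolation=cv2.INTER_CUBIC))
cv2.imwrite("pics/scenec.png",cv2.resize(s[140:310,185:380],None,fx=3.5,fy=3.5,interpolation=cv2.INTER_CUBIC))
m=camera_model("top")
hsv=cv2.cvtColor(t,cv2.COLOR_BGR2HSV)
g=((hsv[...,1]<60)&(hsv[...,2]>50)).astype(np.uint8)*255
g[:, :200]=0; g[:,400:]=0; g[:150]=0;g[285:]=0
g=cv2.morphologyEx(g,cv2.MORPH_CLOSE,np.ones((9,9)))
g=cv2.morphologyEx(g,cv2.MORPH_OPEN,np.ones((15,15)))
c=max(cv2.findContours(g,0,2)[0],key=cv2.contourArea)
h=cv2.convexHull(c)
print(cv2.minAreaRect(h)); print([onz(m,p,0.018)[:2].round(4) for p in cv2.boxPoints(cv2.minAreaRect(h))])
e=cv2.approxPolyDP(h,5,True)[:,0]; print(e); print([onz(m,p,.018).round(4) for p in e])
E
```

```text
((300.34716796875, 213.35369873046875), (81.41284942626953, 175.18299865722656), 82.40535736083984)
[array([0.5775, 0.2508]), array([ 0.6352, -0.2745]), array([ 0.3914, -0.2926]), array([0.3363, 0.2198])]
[[380 165]
 [390 242]
 [233 261]
 [216 242]
 [211 186]]
[array([ 0.6243, -0.2685,  0.018 ]), array([ 0.392 , -0.2851,  0.018 ]), array([0.3478, 0.1783, 0.018 ]), array([0.4047, 0.228 , 0.018 ]), array([0.573 , 0.2422, 0.018 ])]
```

View pics/topc.png

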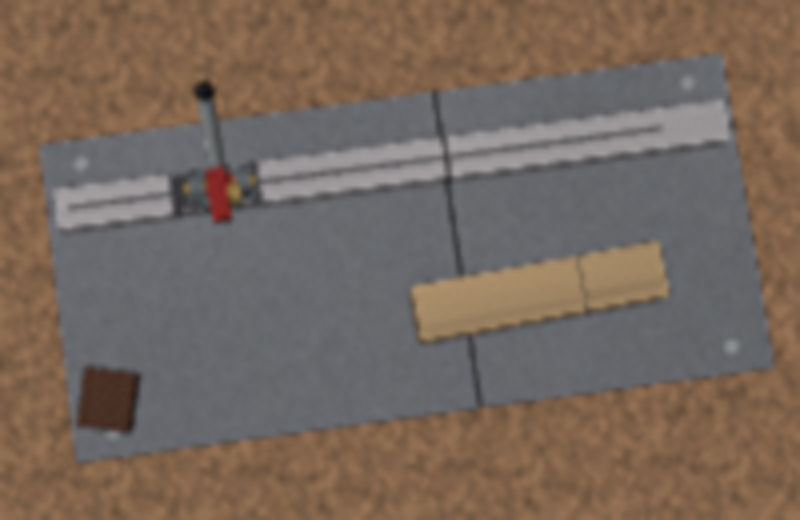

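View pics/scenec.png

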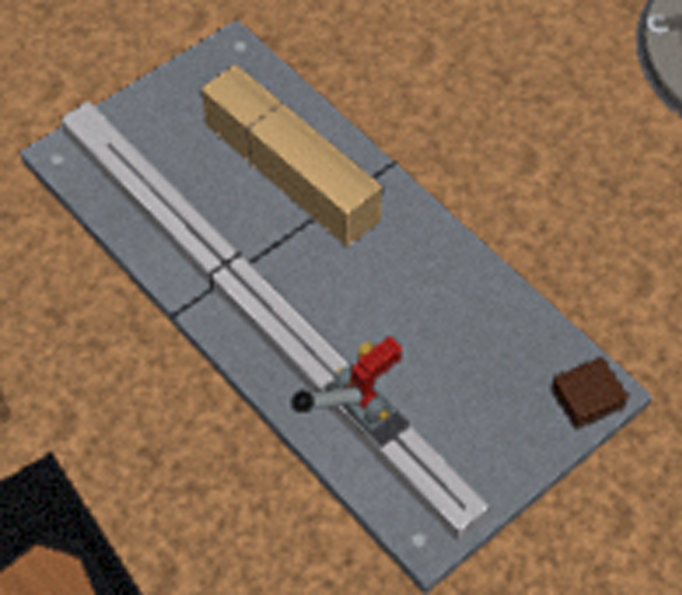

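```bash
python3 - <<'E'
from h import *
m=camera_model("top");ms=camera_model("scene")
T=lambda p:((p[0]+.5)/4-.5+200,(p[1]+.5)/4-.5+150)
S=lambda p:((p[0]+.5)/3.5-.5+185,(p[1]+.5)/3.5-.5+140)
A=np.array([onz(m,T(p),.018)[:2] for p in [(41,145),(721,56),(773,367),(79,461)]])
B=np.array([onz(ms,S(p),.018)[:2] for p in [(425,588),(22,155),(238,22),(650,400)]])
obj=np.array([[.12,.26],[.12,-.26],[-.12,-.26],[-.12,.26]])
for Q in (A,B,(A+B)/2):
    c=Q.mean(0);q=Q-c
    th=np.arctan2((obj[:,0]*q[:,1]-obj[:,1]*q[:,0]).sum(),(obj*q).sum())
    R=np.array([[np.cos(th),-np.sin(th)],[np.sin(th),np.cos(th)]])
    print(Q.round(4).tolist(),c.round(4),th,np.abs(q-obj@R.T).max())
R3=lambda X:(R.T@(X[:2]-c)).round(4)
k,e=tri(m,T((204,91)),ms,S((303,402)));print("knob",k,e,R3(k),k[2])
for n,p in dict(l1=(412,286),l2=(660,241),l3=(668,296),l4=(419,342)).items():
    print(n,R3(onz(m,T(p),.068)))
for n,p in dict(l2=(238,67),l3=(203,93),l1=(382,184),l4=(349,209)).items():
    print(n,R3(onz(ms,S(p),.068)))
for p in [(173,195),(259,180)]:print("head",R3(onz(m,T(p),.055)))
for p in [(218,190)]:print("leaf",R3(onz(m,T(p),.08)))
for p in [(55,208),(728,122),(437,92),(480,405)]:print("fence/kerf",R3(onz(m,T(p),.04)))
E
```

```text
[[0.5734, 0.2456], [0.6286, -0.2683], [0.3936, -0.2937], [0.3375, 0.2184]] [ 0.4833 -0.0245] 0.10856424913426997 0.002551590586678809
[[0.5761, 0.2447], [0.6323, -0.267], [0.396, -0.2944], [0.3418, 0.2197]] [ 0.4866 -0.0242] 0.10782632811321118 0.002814712119058621
[[0.5748, 0.2451], [0.6304, -0.2677], [0.3948, -0.294], [0.3397, 0.2191]] [ 0.4849 -0.0244] 0.10819535077442823 0.002230318934523551
knob [0.59162304 0.1148426  0.11389143] 0.0021264782228572524 [0.1211 0.1269] 0.11389143257989992
l1 [-0.0295  0.0005]
l2 [-0.0211 -0.1794]
l3 [-0.0608 -0.1788]
l4 [-0.0697  0.0011]
l2 [-0.0584 -0.1795]
l3 [-0.0178 -0.1758]
l1 [-0.0698 -0.006 ]
l4 [-0.0331 -0.0043]
head [0.0602 0.1623]
head [0.0629 0.099 ]
leaf [0.0555 0.1283]
fence/kerf [0.0646 0.2505]
fence/kerf [ 0.0622 -0.2491]
fence/kerf [ 0.1132 -0.0397]
fence/kerf [-0.1191 -0.0379]
```

{"method": "apply_moves", "body": {"deltas": [{"xyz": [0.0196, -0.024, 0], "turn": -0.0532}, {"xyz": [0.0196, -0.024, 0], "turn": -0.0532}, {"xyz": [0.0196, -0.024, 0], "turn": -0.0532}, {"xyz": [0.0196, -0.024, 0], "turn": -0.0532}, {"xyz": [0.0196, -0.024, 0], "turn": -0.0532}, {"xyz": [0.0196, -0.024, 0], "turn": -0.0532}, {"xyz": [0.0196, -0.024, 0], "turn": -0.0532}, {"xyz": [0.0196, -0.024, 0], "turn": -0.0532}, {"xyz": [0.0196, -0.024, 0], "turn": -0.0532}, {"xyz": [0.0196, -0.024, 0], "turn": -0.0532}, {"xyz": [0.0196, -0.024, 0], "turn": -0.0532}], "claw": 1, "squeeze": 30}}

```text
clock: 1.07
tcp_pos: [0.4105, 0.3811, 0.4046]
orientation: [-1.338, -2.842, 0.0]
contact_force: [1.0, 0.4, -0.6]
grip_width: -0.0002
```

{"method": "apply_moves", "body": {"deltas": [{"xyz": [0.0196, -0.024, 0], "turn": -0.0532}, {"xyz": [0.0196, -0.024, 0], "turn": -0.0532}, {"xyz": [0.0196, -0.024, 0], "turn": -0.0532}, {"xyz": [0.0196, -0.024, 0], "turn": -0.0532}, {"xyz": [0.0196, -0.024, 0], "turn": -0.0532}, {"xyz": [0.0196, -0.024, 0], "turn": -0.0532}, {"xyz": [0.0196, -0.024, 0], "turn": -0.0532}, {"xyz": [0.0196, -0.024, 0], "turn": -0.0532}, {"xyz": [0.0196, -0.024, 0], "turn": -0.0532}, {"xyz": [0.0196, -0.024, 0], "turn": -0.0532}, {"xyz": [0.0196, -0.024, 0], "turn": -0.0532}]}}

```text
clock: 1.98
tcp_pos: [0.626, 0.1173, 0.4045]
orientation: [-2.1, -2.336, 0.0]
contact_force: [0.0, 0.0, -1.0]
grip_width: -0.0004
```

```bash
cat >> h.py <<'E'
from scipy.spatial.transform import Rotation as Ro
C=np.array([.4849,-.0244]);TH=.1082
RJ=np.array([[np.cos(TH),-np.sin(TH)],[np.sin(TH),np.cos(TH)]])
def j2w(x,y):return C+RJ@[x,y]
def w2j(X):return RJ.T@(np.array(X[:2])-C)
def st():
    o=readout.get_obs();ty=Ro.from_rotvec(o["orientation"]).as_matrix()
    yaw=np.arctan2(ty[1,1],ty[0,1]); p=o["tcp_pos"];f=o["contact_force"]
    print("t%.2f tcp %s jig %s tipz %.4f yawrel %.4f tilt %s Fj %s Fz %.1f w %.4f"%(o["clock"],p.round(4),w2j(p).round(4),p[2]-.173,yaw-TH,ty[:2,2].round(4),(RJ.T@f[:2]).round(2),f[2],o["grip_width"]))
def snap(n,f,box=None,k=1):
    im=grab_frame(n)[:,:,::-1]
    if box: im=cv2.resize(im[box[1]:box[3],box[0]:box[2]],None,fx=k,fy=k,interpolation=cv2.INTER_CUBIC)
    cv2.imwrite("pics/"+f,im)
E
python3 - <<'E'
from h import *
st();print(camera_model("wrist"));snap("wrist","w1.png")
E
```

```text
t1.98 tcp [0.626  0.1173 0.4045] jig [0.1556 0.1257] tipz 0.2315 yawrel -0.0020 tilt [-0.0004  0.0001] Fj [ 0.04 -0.  ] Fz -1.0 w -0.0004
{'intrinsics': array([[354.93203155,   0.        , 288.2953474 ],
       [  0.        , 354.93203155, 201.44046844],
       [  0.        ,   0.        ,   1.        ]]), 'R': array([[ 9.94401518e-01,  1.05667487e-01,  4.89428710e-05],
       [ 1.00423409e-01, -9.45195143e-01,  3.10678740e-01],
       [ 3.28749024e-02, -3.08934496e-01, -9.50514975e-01]]), 't': array([-0.63527059,  0.00750594,  0.39534656])}
```

View pics/w1.png

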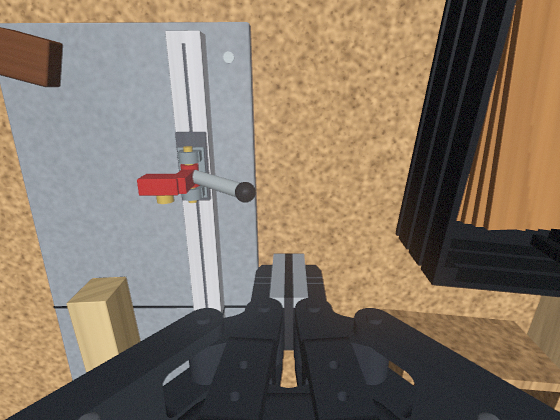

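```bash
python3 - <<'E'
from h import *
m=camera_model("wrist")
print("tip px",proj(m,[.626,.1173,.2315]))
for z in(.11,.113):print("knob",w2j(onz(m,(245,191.5),z)))
k,e=tri(m,(245,191.5),camera_model("top"),((204.5)/4-.5+200,(91.5)/4-.5+150));print(k,e,w2j(k))
for p in[(249,25),(258,300)]:print("bed",w2j(onz(m,p,.018)))
for p in[(166,31),(195,305),(200,31),(223,300)]:print("fence",w2j(onz(m,p,.04)))
print("bed corner exp",proj(m,[*j2w(.12,.26),.018]))
im=cv2.imread("pics/w1.png");cv2.imwrite("pics/w1c.png",cv2.resize(im[120:330,120:320],None,fx=3,fy=2.8,interpolation=cv2.INTER_CUBIC))
E
```

```text
tip px [281.31317597 255.81656764]
knob [0.12542866 0.11927053]
knob [0.12581268 0.12016914]
[0.5939023  0.1126234  0.11617339] 0.008968949928840677 [0.12316189 0.12445105]
bed [0.12533444 0.24898894]
bed [ 0.12201289 -0.04007404]
fence [0.05642341 0.24209309]
fence [ 0.05508166 -0.03065603]
fence [0.08540765 0.24173411]
fence [ 0.08617701 -0.02476139]
bed corner exp [242.46078118  11.49224439]
```

View pics/w1c.png

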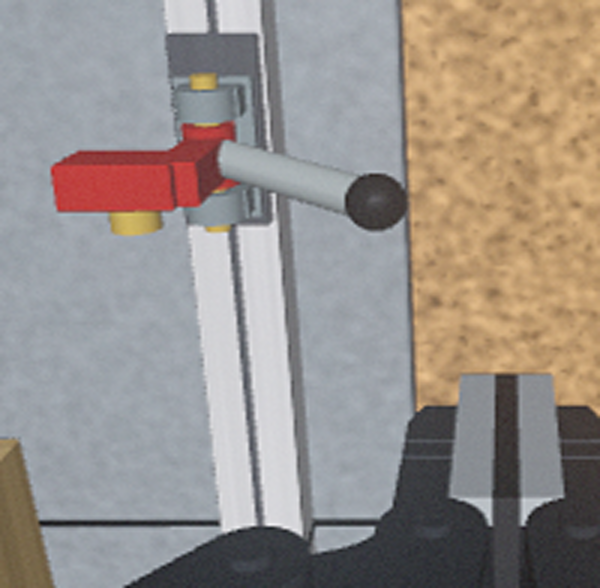

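{"method": "apply_moves", "body": {"deltas": [{"xyz": [0, 0.0005, -0.026], "turn": 0.002}, {"xyz": [0, 0, -0.027]}, {"xyz": [0, 0, -0.027]}, {"xyz": [0, 0, -0.027]}, {"xyz": [0, 0, -0.018]}, {"xyz": [0, 0, -0.008]}, {"xyz": [0, 0, 0]}]}}

```text
invalid input
```

```bash
python3 - <<'E'
from h import *
st();snap("wrist","w2.png");snap("scene","s2.png",(240,180,360,280),5)
E
```

```text
t2.03 tcp [0.6289 0.1108 0.4049] jig [0.1577 0.1189] tipz 0.2319 yawrel -0.0125 tilt [ 0.0031 -0.0044] Fj [ 2.05 -3.96] Fz 2.5 w 0.0002
```

View pics/w2.png

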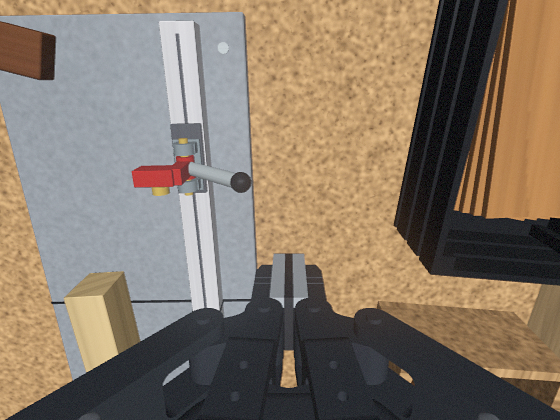

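View pics/s2.png

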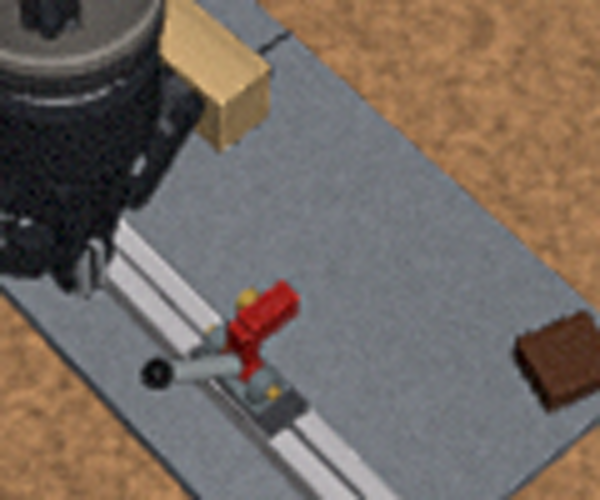

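The call needs "turn" in every row. The arm had also still been settling when I took the earlier wrist picture, so I'll add still rows from now on.

{"method": "apply_moves", "body": {"deltas": [{"xyz": [0, 0, 0], "turn": 0.0}, {"xyz": [0, 0, 0], "turn": 0.0}, {"xyz": [0, 0, 0], "turn": 0.0}]}}

```text
clock: 2.38
tcp_pos: [0.6247, 0.1201, 0.4045]
orientation: [-2.094, -2.341, -0.0]
contact_force: [-0.2, -0.8, 0.2]
grip_width: -0.0002
```

```bash
python3 - <<'E'
from h import *
st();m=camera_model("wrist");snap("wrist","w3.png",(120,120,320,330),2.8)
print("tip px",proj(m,readout.get_obs()["tcp_pos"]-[0,0,.173]))
m2=camera_model("wrist");print(m2["t"]-m["t"]);st()
np.save("m3.npy",m,allow_pickle=True)
E
```

```text
t2.38 tcp [0.6247 0.1201 0.4045] jig [0.1546 0.1285] tipz 0.2315 yawrel 0.0030 tilt [-0.0007  0.0008] Fj [-0.29 -0.74] Fz 0.2 w -0.0002
tip px [287.68145945 271.93015135]
[-1.22691803e-04 -4.70928856e-05 -4.71235782e-05]
t2.43 tcp [0.6248 0.1199 0.4046] jig [0.1547 0.1284] tipz 0.2316 yawrel 0.0029 tilt [-0.0005  0.0007] Fj [-0.24 -0.43] Fz -0.2 w -0.0003
```

View pics/w3.png

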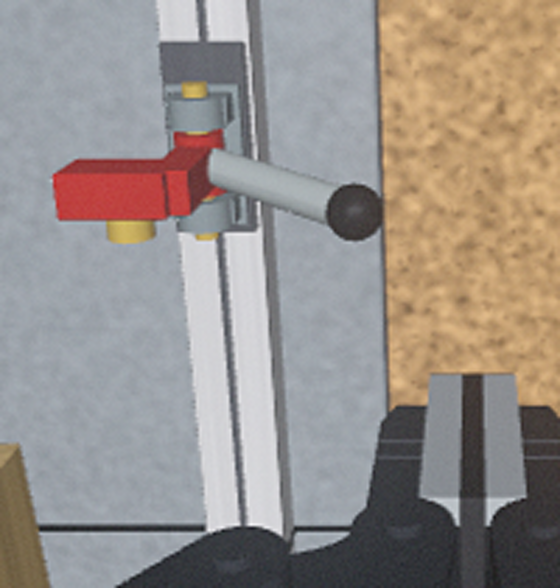

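```bash
python3 - <<'E'
from h import *
m=np.load("m3.npy",allow_pickle=True).item()
W=lambda p:((p[0]+.5)/2.8-.5+120,(p[1]+.5)/2.8-.5+120)
print("knob",w2j(onz(m,W((353,212)),.113)))
for a,v in (("top",((204.5)/4-.5+200,(91.5)/4-.5+150)),("scene",(303.5/3.5+184.5,402.5/3.5+139.5))):
    k,e=tri(m,W((353,212)),camera_model(a),v);print(k,e,w2j(k))
for p in[(378,10),(386,370)]:print("bed",w2j(onz(m,W(p),.018)))
for p in[(160,10),(205,515),(253,10),(277,400)]:print("fence",w2j(onz(m,W(p),.04)))
for p in[(320,528),(60,528)]:print("kerf",w2j(onz(m,W(p),.018)))
print("button/leaf",[w2j(onz(m,W(p),z)) for p,z in[((131,238),.085),((55,220),.085),((165,220),.088),((68,160),.098)]])
print("head base +y edge, front",[w2j(onz(m,W(p),.045)) for p in[(162,42),(245,42)]])
E
```

```text
knob [0.12226351 0.12784166]
[0.59199892 0.11546774 0.11053372] 0.0010947711965400625 [0.1215768 0.1274843]
[0.5936774  0.11746993 0.11987671] 0.001459894956178092 [0.12346167 0.12929352]
bed [0.12175585 0.17283981]
bed [0.12119354 0.03343292]
fence [0.05198508 0.17482209]
fence [ 0.0512387  -0.01827061]
fence [0.08262097 0.17490448]
fence [0.08219793 0.03174525]
kerf [ 0.09189393 -0.03935891]
kerf [-0.01660622 -0.03965784]
button/leaf [array([0.05047394, 0.11071186]), array([0.0279268, 0.1164338]), array([0.06239896, 0.11747562]), array([0.03963506, 0.13852303])]
head base +y edge, front [array([0.05320658, 0.16502848]), array([0.0804049 , 0.16510172])]
```

{"method": "apply_moves", "body": {"deltas": [{"xyz": [0, 0, -0.02], "turn": 0.0}, {"xyz": [0, 0, -0.03], "turn": 0.0}, {"xyz": [0, 0, -0.03], "turn": 0.0}, {"xyz": [0, 0, -0.03], "turn": 0.0}, {"xyz": [0, 0, -0.016], "turn": 0.0}, {"xyz": [0, 0, -0.0065], "turn": 0.0}, {"xyz": [0, 0, 0], "turn": 0.0}, {"xyz": [0, 0, 0], "turn": 0.0}, {"xyz": [0, 0, 0], "turn": 0.0}]}}

```text
clock: 3.18
tcp_pos: [0.6261, 0.1187, 0.2739]
orientation: [2.096, 2.338, 0.004]
contact_force: [0.2, 0.4, 0.1]
grip_width: 0.0001
```

```bash
sed -i 's/^C=.*/C=np.array([.4861,-.0243]);TH=.1070/' h.py; python3 - <<'E'
from h import *
st();snap("wrist","w4.png");snap("scene","s4.png",(240,180,360,280),5)
E
```

```text
t3.18 tcp [0.6261 0.1187 0.2739] jig [0.1544 0.1272] tipz 0.1009 yawrel 0.0018 tilt [0.0026 0.0008] Fj [0.27 0.41] Fz 0.1 w 0.0001
```

View pics/w4.png

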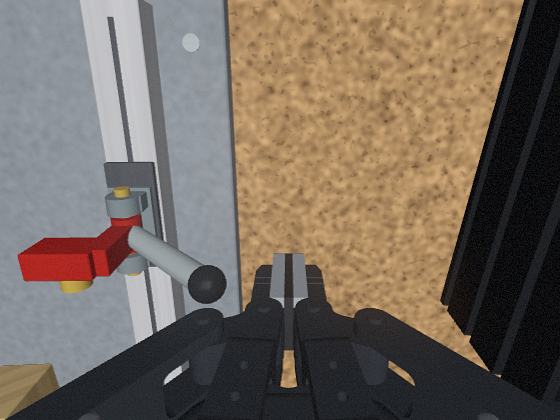

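View pics/s4.png

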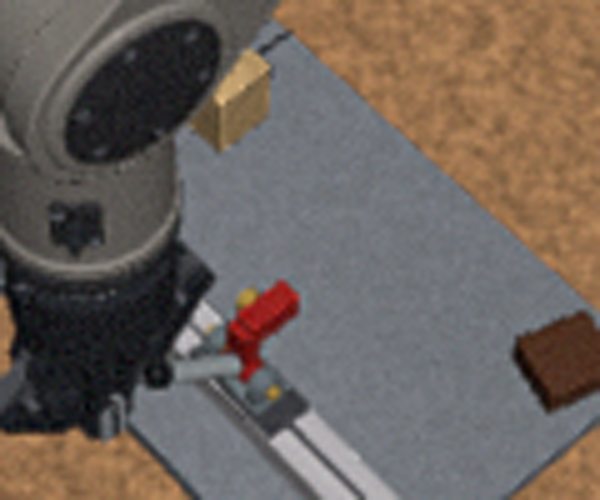

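{"method": "apply_moves", "body": {"deltas": [{"xyz": [-0.006, -0.0002, -0.001], "turn": -0.001}, {"xyz": [-0.004, -0.0004, 0], "turn": 0.0}, {"xyz": [-0.002, -0.0002, 0], "turn": 0.0}, {"xyz": [-0.002, -0.0002, 0], "turn": 0.0}, {"xyz": [0, 0, 0], "turn": 0.0}, {"xyz": [0, 0, 0], "turn": 0.0}]}}

```text
clock: 3.78
tcp_pos: [0.6123, 0.1176, 0.2722]
orientation: [2.097, 2.336, 0.004]
contact_force: [4.7, 0.2, 3.8]
grip_width: 0.0001
```

```bash
python3 - <<'E'
from h import *
st();snap("wrist","w5.png",(100,150,380,360),2.5)
E
```

```text
t3.78 tcp [0.6123 0.1176 0.2722] jig [0.1406 0.1276] tipz 0.0992 yawrel 0.0006 tilt [0.0033 0.0007] Fj [ 4.65 -0.34] Fz 3.8 w 0.0001
```

View pics/w5.png

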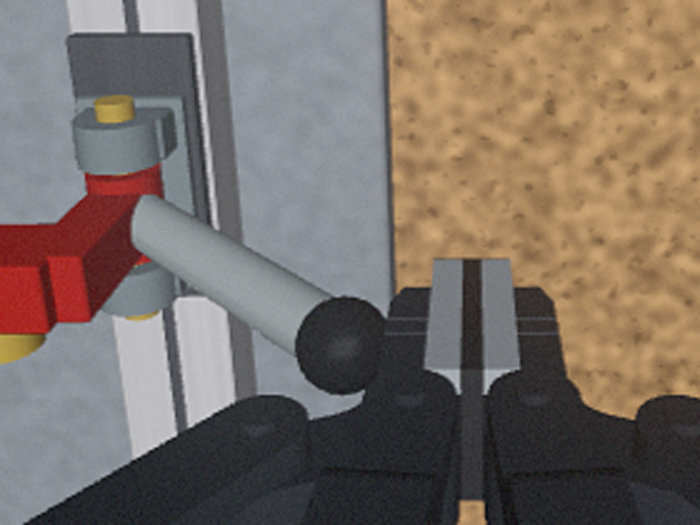

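{"method": "apply_moves", "body": {"deltas": [{"xyz": [0.006, 0.0006, 0], "turn": 0.0}, {"xyz": [0, 0, 0.0105], "turn": 0.0}, {"xyz": [0, 0, 0], "turn": 0.0}, {"xyz": [-0.004, -0.0004, 0], "turn": 0.0}, {"xyz": [-0.003, -0.0003, 0], "turn": 0.0}, {"xyz": [-0.002, -0.0002, 0], "turn": 0.0}, {"xyz": [0, 0, 0], "turn": 0.0}, {"xyz": [0, 0, 0], "turn": 0.0}]}}

```text
clock: 4.5
tcp_pos: [0.6091, 0.1172, 0.2825]
orientation: [2.098, 2.336, 0.004]
contact_force: [5.6, 0.2, 2.9]
grip_width: -0.0006
```

```bash
python3 - <<'E'
from h import *
st();snap("wrist","w6.png",(100,150,380,360),2.5)
E
```

```text
t4.50 tcp [0.6091 0.1172 0.2825] jig [0.1374 0.1276] tipz 0.1095 yawrel 0.0005 tilt [0.0031 0.0005] Fj [ 5.57 -0.4 ] Fz 2.9 w -0.0006
```

View pics/w6.png

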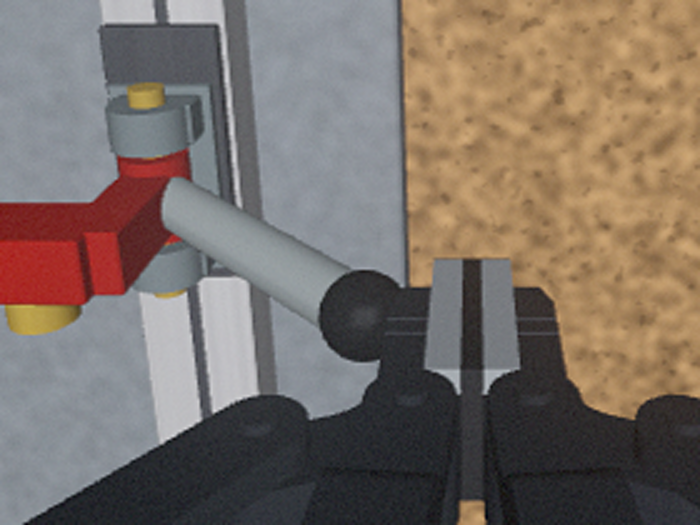

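```bash
python3 - <<'E'
from h import *
m=camera_model("wrist");z=.116
for i in range(5):
    k=w2j(onz(m,(100+363.5/2.5-.5,150+315.5/2.5-.5),z)); ph=np.arccos(np.clip((.065-k[0])/.08,-1,1)); z=.056+.08*np.sin(ph)
print(k,np.degrees(ph),z)
E
```

```text
[0.11945489 0.12830979] 132.8972835394467 0.11460601373953189
```

```bash
cat > arc.py <<'E'
from h import *
def arc(phs,d,offs,x0,z0):
    px,pz=x0,z0
    for p,o in zip(phs,offs):
        kx=.065-.08*np.cos(np.radians(p));kz=.056+.08*np.sin(np.radians(p))
        x=kx+d;z=kz+o; v=RJ@[x-px,0]
        print(p,"[%.4f,%.4f,%.4f]"%(v[0],v[1],z-pz)); px,pz=x,z
E
python3 - <<'E'
from arc import *
ph=np.arange(128,44,-4.)
arc(ph,.0195,np.interp(ph,[45,90,131],[.002,-.004,-.005]),.1374,.1095)
E
```

```text
128.0 [-0.0036,-0.0004,0.0046]
124.0 [-0.0045,-0.0005,0.0034]
120.0 [-0.0047,-0.0005,0.0031]
116.0 [-0.0049,-0.0005,0.0027]
112.0 [-0.0051,-0.0005,0.0024]
108.0 [-0.0052,-0.0006,0.0020]
104.0 [-0.0053,-0.0006,0.0016]
100.0 [-0.0054,-0.0006,0.0013]
96.0 [-0.0055,-0.0006,0.0009]
92.0 [-0.0055,-0.0006,0.0005]
88.0 [-0.0056,-0.0006,0.0003]
84.0 [-0.0055,-0.0006,0.0001]
80.0 [-0.0055,-0.0006,-0.0002]
76.0 [-0.0054,-0.0006,-0.0006]
72.0 [-0.0053,-0.0006,-0.0010]
68.0 [-0.0052,-0.0006,-0.0014]
64.0 [-0.0051,-0.0005,-0.0017]
60.0 [-0.0049,-0.0005,-0.0021]
56.0 [-0.0047,-0.0005,-0.0024]
52.0 [-0.0045,-0.0005,-0.0027]
48.0 [-0.0043,-0.0005,-0.0031]
```

{"method": "apply_moves", "body": {"deltas": [{"xyz": [-0.0036, -0.0004, 0.004], "turn": 0.0}, {"xyz": [-0.0045, -0.0005, 0.0034], "turn": 0.0}, {"xyz": [-0.0047, -0.0005, 0.0031], "turn": 0.0}, {"xyz": [-0.0049, -0.0005, 0.0027], "turn": 0.0}, {"xyz": [-0.0051, -0.0005, 0.0024], "turn": 0.0}, {"xyz": [0, 0, 0], "turn": 0.0}, {"xyz": [0, 0, 0], "turn": 0.0}]}}

```text
clock: 5.13
tcp_pos: [0.5865, 0.1147, 0.299]
orientation: [2.097, 2.336, 0.005]
contact_force: [3.4, 0.1, 8.6]
grip_width: 0.0001
```

```bash
python3 - <<'E'
from h import *
st();snap("wrist","w7.png",(100,150,380,360),2.5)
E
```

```text
t5.13 tcp [0.5865 0.1147 0.299 ] jig [0.1147 0.1274] tipz 0.1260 yawrel 0.0004 tilt [0.004  0.0009] Fj [ 3.36 -0.29] Fz 8.6 w 0.0001
```

View pics/w7.png

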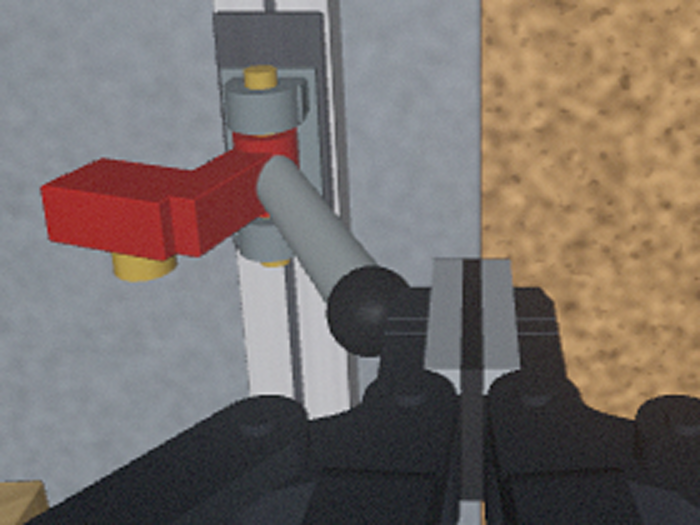

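{"method": "apply_moves", "body": {"deltas": [{"xyz": [0.005, 0.0005, 0], "turn": 0.0}, {"xyz": [0.002, 0.0002, 0.015], "turn": 0.0}, {"xyz": [0, 0, 0.03], "turn": 0.0}, {"xyz": [-0.017, -0.0018, 0], "turn": 0.0}, {"xyz": [-0.018, -0.002, 0], "turn": 0.0}, {"xyz": [0, 0, 0], "turn": 0.0}, {"xyz": [0, 0, 0], "turn": 0.0}, {"xyz": [0, 0, 0], "turn": 0.0}], "claw": 0}}

```text
clock: 5.85
tcp_pos: [0.5573, 0.1118, 0.3419]
orientation: [-2.098, -2.337, 0.002]
contact_force: [-0.4, 0.7, -0.2]
grip_width: 0.0429
```

```bash
python3 - <<'E'
from h import *
st();snap("wrist","w8.png")
E
```

```text
t5.85 tcp [0.5573 0.1118 0.3419] jig [0.0853 0.1277] tipz 0.1689 yawrel 0.0009 tilt [-0.0014 -0.0002] Fj [-0.28  0.7 ] Fz -0.2 w 0.0429
```

View pics/w8.png

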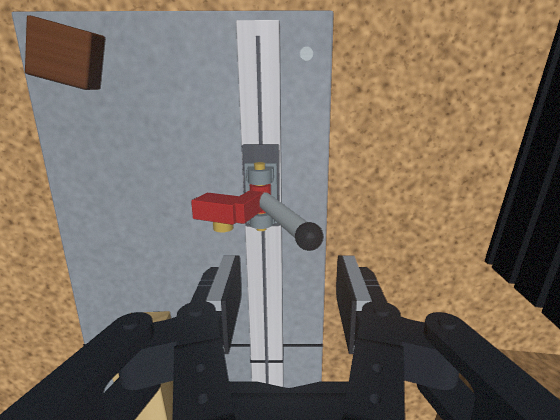

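{"method": "apply_moves", "body": {"deltas": [{"xyz": [0.003, 0.0003, 0], "turn": 0.0}, {"xyz": [0, 0, -0.015], "turn": 0.0}, {"xyz": [0, 0, -0.02], "turn": 0.0}, {"xyz": [0, 0, -0.018], "turn": 0.0}, {"xyz": [0, 0, 0], "turn": 0.0}, {"xyz": [0, 0, 0], "turn": 0.0}, {"xyz": [0, 0, 0], "turn": 0.0}]}}

```text
clock: 6.48
tcp_pos: [0.5613, 0.1119, 0.29]
orientation: [2.099, 2.337, 0.001]
contact_force: [0.6, 0.0, 0.1]
grip_width: 0.0423
```

```bash
python3 - <<'E'
from h import *
st();snap("wrist","w9.png")
E
```

```text
t6.48 tcp [0.5613 0.1119 0.29  ] jig [0.0893 0.1274] tipz 0.1170 yawrel 0.0003 tilt [ 0.0008 -0.0001] Fj [ 0.56 -0.05] Fz 0.1 w 0.0423
```

View pics/w9.png

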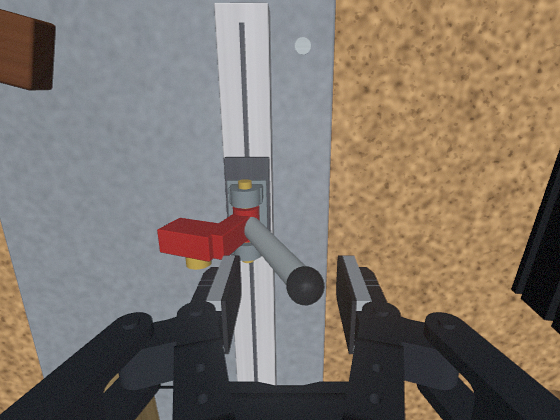

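```bash
python3 - <<'E'
from arc import *
ph=np.arange(110,39,-5.)
arc(ph,-.013,np.interp(ph,[45,85,113],[.002,-.009,-.0095]),.0893,.120)
E
```

```text
110.0 [-0.0099,-0.0011,0.0017]
105.0 [-0.0066,-0.0007,0.0022]
100.0 [-0.0068,-0.0007,0.0016]
95.0 [-0.0069,-0.0007,0.0010]
90.0 [-0.0069,-0.0007,0.0004]
85.0 [-0.0069,-0.0007,-0.0002]
80.0 [-0.0069,-0.0007,0.0005]
75.0 [-0.0068,-0.0007,-0.0001]
70.0 [-0.0066,-0.0007,-0.0007]
65.0 [-0.0064,-0.0007,-0.0013]
60.0 [-0.0062,-0.0007,-0.0018]
55.0 [-0.0059,-0.0006,-0.0024]
50.0 [-0.0055,-0.0006,-0.0029]
45.0 [-0.0051,-0.0005,-0.0033]
40.0 [-0.0047,-0.0005,-0.0051]
```

{"method": "apply_moves", "body": {"deltas": [{"xyz": [-0.006, -0.0006, 0.0007], "turn": 0.0}, {"xyz": [-0.004, -0.0004, 0.001], "turn": 0.0}, {"xyz": [-0.0066, -0.0007, 0.0022], "turn": 0.0}, {"xyz": [-0.0068, -0.0007, 0.0016], "turn": 0.0}, {"xyz": [-0.0069, -0.0007, 0.001], "turn": 0.0}, {"xyz": [-0.0069, -0.0007, 0.0004], "turn": 0.0}, {"xyz": [-0.0069, -0.0007, -0.0002], "turn": 0.0}, {"xyz": [0, 0, 0], "turn": 0.0}, {"xyz": [0, 0, 0], "turn": 0.0}]}}

```text
clock: 7.28
tcp_pos: [0.5152, 0.1074, 0.2954]
orientation: [-2.097, -2.337, 0.003]
contact_force: [0.3, -0.1, -0.5]
grip_width: 0.0429
```

```bash
python3 - <<'E'
from h import *
st();snap("wrist","w10.png")
E
```

```text
t7.28 tcp [0.5152 0.1074 0.2954] jig [0.043  0.1279] tipz 0.1224 yawrel 0.0009 tilt [-0.0028 -0.0003] Fj [ 0.27 -0.09] Fz -0.5 w 0.0429
```

View pics/w10.png

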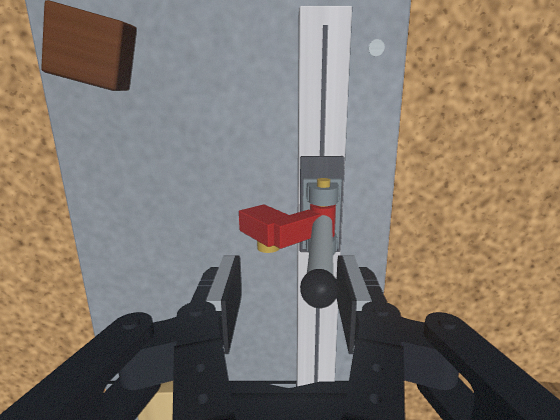

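{"method": "apply_moves", "body": {"deltas": [{"xyz": [-0.0069, -0.0007, 0.0005], "turn": 0.0}, {"xyz": [-0.0068, -0.0007, -0.0001], "turn": 0.0}, {"xyz": [-0.0066, -0.0007, -0.0007], "turn": 0.0}, {"xyz": [-0.0064, -0.0007, -0.0013], "turn": 0.0}, {"xyz": [-0.0062, -0.0007, -0.0018], "turn": 0.0}, {"xyz": [-0.0059, -0.0006, -0.0024], "turn": 0.0}, {"xyz": [0, 0, 0], "turn": 0.0}, {"xyz": [0, 0, 0], "turn": 0.0}]}}

```text
clock: 8.0
tcp_pos: [0.4769, 0.1033, 0.2899]
orientation: [-2.098, -2.337, 0.002]
contact_force: [0.2, -0.9, -0.5]
grip_width: 0.043
```

```bash
python3 - <<'E'
from h import *
st();snap("wrist","w11.png")
E
```

```text
t8.00 tcp [0.4769 0.1033 0.2899] jig [0.0045 0.1279] tipz 0.1169 yawrel 0.0008 tilt [-0.0018 -0.0002] Fj [ 0.14 -0.91] Fz -0.5 w 0.0430
```

View pics/w11.png

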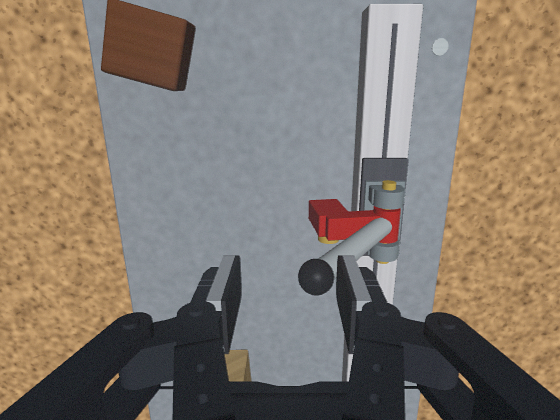

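{"method": "apply_moves", "body": {"deltas": [{"xyz": [-0.0055, -0.0006, -0.0025], "turn": 0.0}, {"xyz": [-0.004, -0.0004, -0.0025], "turn": 0.0}, {"xyz": [0, 0, 0], "turn": 0.0}, {"xyz": [0, 0, 0], "turn": 0.0}]}}

```text
clock: 8.38
tcp_pos: [0.4678, 0.1023, 0.285]
orientation: [-2.098, -2.337, 0.001]
contact_force: [0.1, -0.4, 0.4]
grip_width: 0.0425
```

{"method": "apply_moves", "body": {"deltas": [{"xyz": [-0.002, -0.0002, -0.001], "turn": 0.0}, {"xyz": [0, 0, 0], "turn": 0.0}, {"xyz": [0, 0, 0], "turn": 0.0}]}}

```text
clock: 8.63
tcp_pos: [0.4662, 0.1022, 0.2842]
orientation: [2.099, 2.338, 0.0]
contact_force: [2.0, -0.2, -0.1]
grip_width: 0.0424
```

```bash
python3 - <<'E'
from h import *
st();snap("wrist","w12.png")
E
```

```text
t8.63 tcp [0.4662 0.1022 0.2842] jig [-0.0062  0.1279] tipz 0.1112 yawrel 0.0006 tilt [ 0.0001 -0.    ] Fj [ 1.97 -0.37] Fz -0.1 w 0.0424
```

View pics/w12.png

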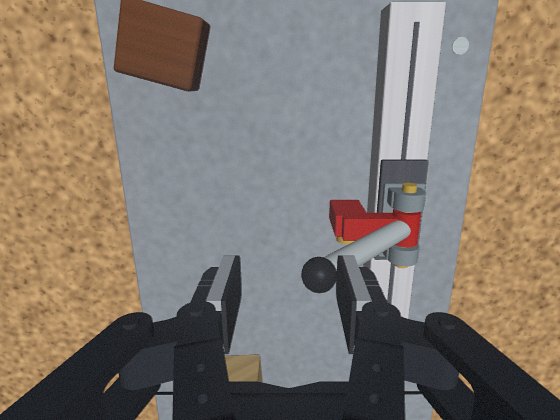

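{"method": "apply_moves", "body": {"deltas": [{"xyz": [-0.0015, -0.0002, -0.0005], "turn": 0.0}, {"xyz": [0, 0, 0], "turn": 0.0}, {"xyz": [0, 0, 0], "turn": 0.0}]}}

```text
clock: 8.93
tcp_pos: [0.4652, 0.1021, 0.284]
orientation: [2.098, 2.337, 0.002]
contact_force: [4.5, 0.4, -0.6]
grip_width: 0.0428
```

{"method": "apply_moves", "body": {"deltas": [{"xyz": [-0.001, -0.0001, 0], "turn": 0.0}, {"xyz": [0, 0, 0], "turn": 0.0}, {"xyz": [0, 0, 0], "turn": 0.0}]}}

```text
clock: 9.18
tcp_pos: [0.4647, 0.102, 0.2841]
orientation: [2.098, 2.336, 0.004]
contact_force: [6.2, 0.7, -1.9]
grip_width: 0.0429
```

{"method": "apply_moves", "body": {"deltas": [{"xyz": [-0.0015, -0.0002, 0], "turn": 0.0}, {"xyz": [0, 0, 0], "turn": 0.0}, {"xyz": [0, 0, 0], "turn": 0.0}]}}

```text
clock: 9.43
tcp_pos: [0.4639, 0.102, 0.2844]
orientation: [2.097, 2.335, 0.007]
contact_force: [9.3, 1.1, -3.8]
grip_width: 0.0431
```

```bash
python3 - <<'E'
from h import *
st();m=camera_model("wrist");np.save("m13.npy",m,allow_pickle=True);snap("wrist","w13.png",(280,150,480,300),4)
E
```

```text
t9.43 tcp [0.4639 0.102  0.2844] jig [-0.0086  0.1279] tipz 0.1114 yawrel 0.0005 tilt [0.0054 0.0008] Fj [9.37 0.1 ] Fz -3.8 w 0.0431
```

View pics/w13.png

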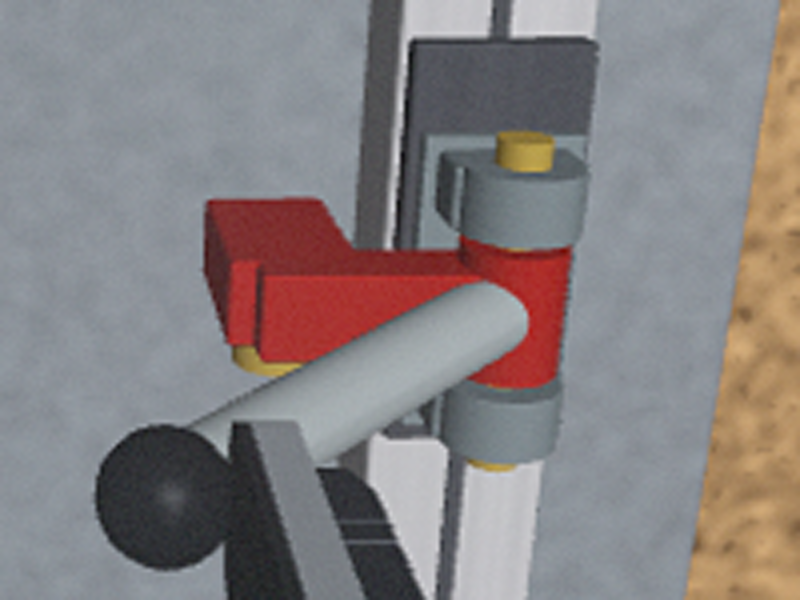

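{"method": "apply_moves", "body": {"deltas": [{"xyz": [0.005, 0.0005, 0], "turn": 0.0}, {"xyz": [0.001, 0, 0.02], "turn": 0.0}, {"xyz": [0, 0, 0.035], "turn": 0.0}, {"xyz": [0, -0.01, 0.035], "turn": 0.0}, {"xyz": [-0.002, -0.032, 0.02], "turn": 0.0}, {"xyz": [-0.003, -0.036, 0.005], "turn": 0.0}, {"xyz": [-0.003, -0.036, 0], "turn": 0.0}, {"xyz": [-0.003, -0.036, 0], "turn": 0.0}, {"xyz": [-0.003, -0.036, 0], "turn": 0.0}, {"xyz": [-0.003, -0.03, 0], "turn": 0.0}, {"xyz": [-0.002, -0.005, 0], "turn": 0.0}], "claw": -0.5}}

```text
clock: 10.4
tcp_pos: [0.4472, -0.1238, 0.3986]
orientation: [-2.106, -2.329, 0.004]
contact_force: [-0.2, -0.7, 0.7]
grip_width: 0.0637
```

{"method": "apply_moves", "body": {"deltas": [{"xyz": [0, 0, 0], "turn": 0.0}, {"xyz": [0, 0, 0], "turn": 0.0}, {"xyz": [0, 0, 0], "turn": 0.0}, {"xyz": [0, 0, 0], "turn": 0.0}]}}

```text
clock: 10.73
tcp_pos: [0.4494, -0.1172, 0.3984]
orientation: [-2.095, -2.34, 0.0]
contact_force: [0.1, 0.3, 0.1]
grip_width: 0.0641
```

```bash
python3 - <<'E'
from h import *
st();m=camera_model("wrist");np.save("m14.npy",m,allow_pickle=True);snap("wrist","w14.png",(0,0,560,420),1);snap("scene","s14.png",(185,140,380,310),3.5)
E
```

```text
t10.73 tcp [ 0.4494 -0.1172  0.3984] jig [-0.0464 -0.0884] tipz 0.2254 yawrel 0.0034 tilt [-0.0009  0.0005] Fj [0.12 0.27] Fz 0.1 w 0.0641
```

View pics/w14.png

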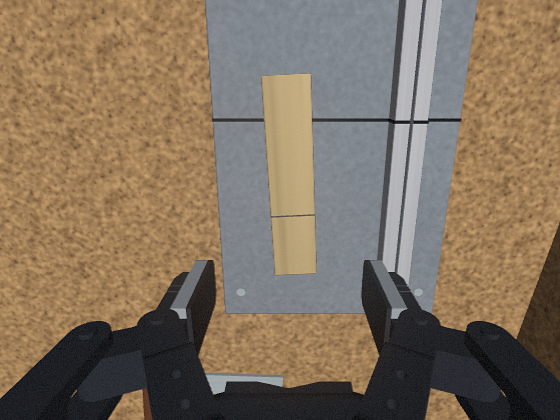

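View pics/s14.png

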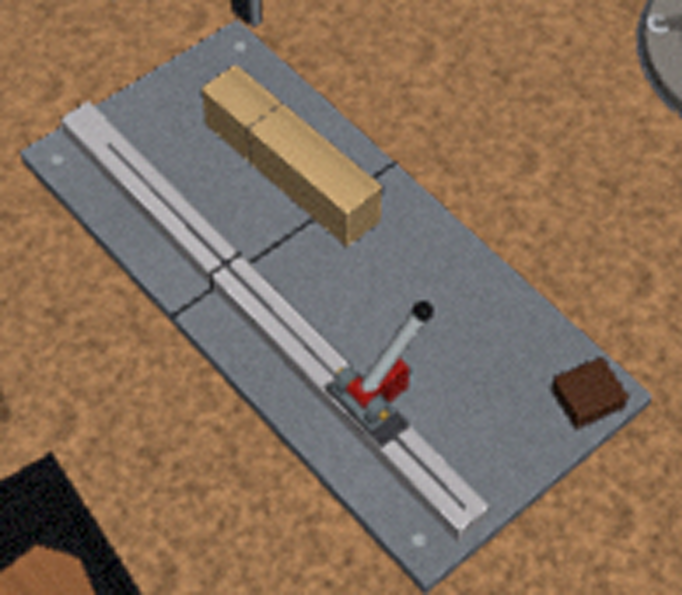

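```bash
python3 - <<'E'
from h import *
im=cv2.imread("pics/w14.png");m=np.load("m14.npy",allow_pickle=True).item()
hsv=cv2.cvtColor(im,cv2.COLOR_BGR2HSV)
print(hsv[150,290],hsv[150,100],hsv[100,230])
k=cv2.inRange(im[60:290,250:335],(60,120,150),(200,230,255))
k=cv2.morphologyEx(k,cv2.MORPH_CLOSE,np.ones((5,5)))
c=max(cv2.findContours(k,0,2)[0],key=cv2.contourArea)[:,0]+[250,60]
e=cv2.approxPolyDP(cv2.convexHull(c.reshape(-1,1,2)),4,True)[:,0];print(e)
for z in(.068,):
  P=np.array([w2j(onz(m,p,z)) for p in e]);print(P.round(4),P.mean(0))
for q in [(392,200),(380,262),(404,40),(402,80)]:print("fence front top?",w2j(onz(m,q,.04)))
for q in [(461,120),(436,313),(225,313),(213,120),(312,120)]:print("bed/kerf",w2j(onz(m,q,.018)))
ms=camera_model("scene");u=(423.5/3.5+184.5,311.5/3.5+139.5)
print("knob",w2j(onz(ms,u,.1126)), "exp .0084")
E
python3 -c "
import cv2;im=cv2.imread('pics/w14.png');cv2.imwrite('pics/w14c.png',cv2.resize(im[50:330,190:480],None,fx=2.6,fy=2.1))"
```

```text
[ 19  94 188] [ 17 116 163] [108  19 136]
[[309  73]
 [315 272]
 [276 274]
 [262  76]]
[[-0.03    0.0006]
 [-0.0206 -0.177 ]
 [-0.0576 -0.1793]
 [-0.0674 -0.0017]] [-0.04388983 -0.08933944]
fence front top? [ 0.05439296 -0.11399387]
fence front top? [ 0.04833799 -0.18094638]
fence front top? [0.05121538 0.02802864]
fence front top? [ 0.05280382 -0.00395081]
bed/kerf [ 0.12003605 -0.03989265]
bed/kerf [ 0.12476668 -0.25782075]
bed/kerf [-0.11872524 -0.25865046]
bed/kerf [-0.11891349 -0.04064995]
bed/kerf [-0.02351141 -0.04034759]
knob [0.0055209  0.12447695] exp .0084
```

View pics/w14c.png

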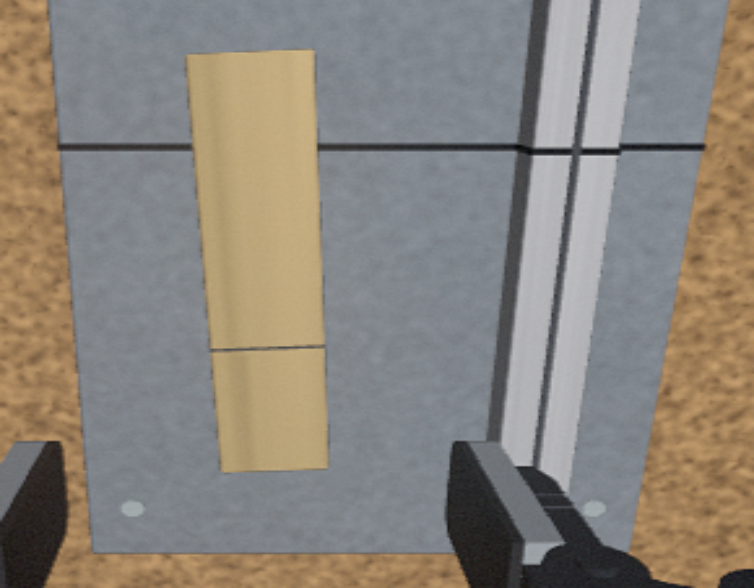

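{"method": "apply_moves", "body": {"deltas": [{"xyz": [0.0025, -0.0003, -0.02], "turn": 0.025}, {"xyz": [0, 0, -0.035], "turn": 0.026}, {"xyz": [0, 0, -0.035], "turn": 0.0}, {"xyz": [0, 0, -0.035], "turn": 0.0}, {"xyz": [0, 0, -0.03], "turn": 0.0}, {"xyz": [0, 0, -0.016], "turn": 0.0}, {"xyz": [0, 0, -0.008], "turn": 0.0}, {"xyz": [0, 0, 0], "turn": 0.0}, {"xyz": [0, 0, 0], "turn": 0.0}, {"xyz": [0, 0, 0], "turn": 0.0}]}}

```text
clock: 11.67
tcp_pos: [0.4524, -0.1191, 0.2208]
orientation: [2.037, 2.389, 0.002]
contact_force: [0.5, 0.5, 0.3]
grip_width: 0.0638
```

```bash
python3 - <<'E'
from h import *
st();snap("wrist","w15.png")
E
```

```text
t11.67 tcp [ 0.4524 -0.1191  0.2208] jig [-0.0437 -0.0907] tipz 0.0478 yawrel 0.0518 tilt [0.0022 0.    ] Fj [0.51 0.49] Fz 0.3 w 0.0638
```

View pics/w15.png

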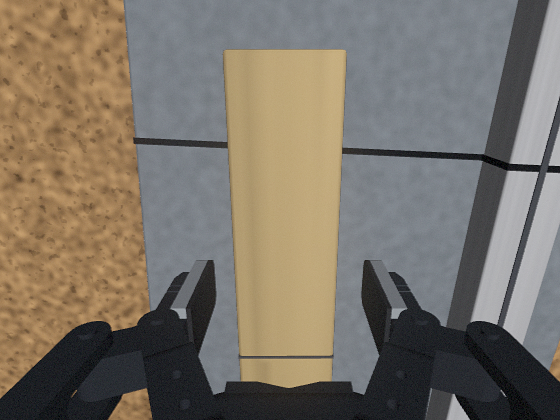

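{"method": "apply_moves", "body": {"deltas": [{"xyz": [0, 0, -0.004], "turn": 0.0}, {"xyz": [0, 0, 0], "turn": 0.0}, {"xyz": [0, 0, 0], "turn": 0.0}]}}

```text
clock: 11.97
tcp_pos: [0.4518, -0.119, 0.216]
orientation: [2.038, 2.39, 0.001]
contact_force: [-0.2, -0.3, -0.6]
grip_width: 0.0642
```

{"method": "apply_moves", "body": {"deltas": [{"xyz": [0, 0, 0], "turn": 0.0}, {"xyz": [0, 0, 0], "turn": 0.0}, {"xyz": [0, 0, 0], "turn": 0.0}, {"xyz": [0, 0, 0], "turn": 0.0}, {"xyz": [0, 0, 0.003], "turn": 0.0}, {"xyz": [0, 0, 0.003], "turn": 0.0}, {"xyz": [0, 0, 0], "turn": 0.0}, {"xyz": [0, 0, 0], "turn": 0.0}], "claw": 1, "squeeze": 40}}

```text
clock: 12.63
tcp_pos: [0.4517, -0.1191, 0.2218]
orientation: [2.038, 2.39, 0.0]
contact_force: [-0.8, -0.2, -2.1]
grip_width: 0.0394
```

```bash
python3 - <<'E'
from h import *
st()
p=readout.get_obs()["tcp_pos"]
t=j2w(.027,.0140);print(t-p[:2])
E
```

```text
t12.63 tcp [ 0.4517 -0.1191  0.2218] jig [-0.0444 -0.0906] tipz 0.0488 yawrel 0.0517 tilt [ 0.0002 -0.    ] Fj [-0.81 -0.08] Fz -2.1 w 0.0394
[0.05977784 0.11157535]
```

{"method": "apply_moves", "body": {"deltas": [{"xyz": [0.004, 0.007, 0], "turn": -0.006}, {"xyz": [0.008, 0.015, 0], "turn": -0.01}, {"xyz": [0.008, 0.015, 0], "turn": -0.01}, {"xyz": [0.008, 0.015, 0], "turn": -0.01}, {"xyz": [0.008, 0.015, 0], "turn": -0.008}, {"xyz": [0.008, 0.015, 0], "turn": -0.008}, {"xyz": [0.008, 0.015, 0], "turn": 0}, {"xyz": [0.004, 0.0075, 0], "turn": 0}, {"xyz": [0.002, 0.004, 0], "turn": 0}, {"xyz": [0, 0, 0], "turn": 0}, {"xyz": [0, 0, 0], "turn": 0}, {"xyz": [0, 0, 0], "turn": 0}]}}

```text
clock: 13.63
tcp_pos: [0.5091, -0.0117, 0.2217]
orientation: [-2.102, -2.335, 0.001]
contact_force: [0.2, 0.0, -2.1]
grip_width: 0.0393
```

```bash
python3 - <<'E'
from h import *
st();snap("wrist","w16.png")
p=readout.get_obs()["tcp_pos"]
t=j2w(.027,.0140);print(t-p[:2])
E
```

```text
t13.63 tcp [ 0.5091 -0.0117  0.2217] jig [0.0243 0.0101] tipz 0.0487 yawrel -0.0020 tilt [-0.0005 -0.0004] Fj [ 0.2  -0.01] Fz -2.1 w 0.0393
[0.00229967 0.00422598]
```

View pics/w16.png

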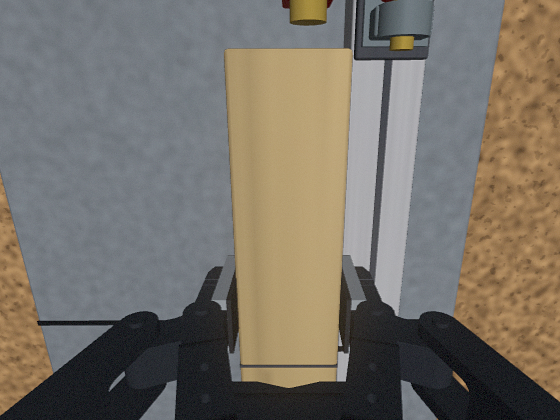

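{"method": "apply_moves", "body": {"deltas": [{"xyz": [0.002, 0.0002, 0], "turn": 0.002}, {"xyz": [0.002, 0.0002, 0], "turn": 0}, {"xyz": [0, 0, -0.002], "turn": 0}, {"xyz": [0, 0, -0.002], "turn": 0}, {"xyz": [0, 0, -0.0015], "turn": 0}, {"xyz": [0, 0, 0], "turn": 0}, {"xyz": [0, 0, 0], "turn": 0}]}}

```text
clock: 14.27
tcp_pos: [0.5138, -0.0102, 0.2161]
orientation: [2.098, 2.338, 0.0]
contact_force: [0.1, -1.0, -3.0]
grip_width: 0.0397
```

```bash
python3 - <<'E'
from h import *
st()
E
```

```text
t14.27 tcp [ 0.5138 -0.0102  0.2161] jig [0.029  0.0111] tipz 0.0431 yawrel 0.0015 tilt [ 0.0002 -0.    ] Fj [ 0.02 -0.97] Fz -3.0 w 0.0397
```

{"method": "apply_moves", "body": {"deltas": [{"xyz": [0.001, 0.0001, -0.0005], "turn": 0}, {"xyz": [0, 0, 0], "turn": 0}, {"xyz": [0, 0, 0], "turn": 0}]}}

```text
clock: 14.52
tcp_pos: [0.5141, -0.0103, 0.216]
orientation: [-2.097, -2.337, 0.001]
contact_force: [-4.3, -0.1, 7.8]
grip_width: 0.0393
```

{"method": "apply_moves", "body": {"deltas": [{"xyz": [0.001, 0.0001, 0], "turn": 0}, {"xyz": [0, 0, 0], "turn": 0}, {"xyz": [0, 0, 0], "turn": 0}]}}

```text
clock: 14.77
tcp_pos: [0.5145, -0.0103, 0.2161]
orientation: [-2.096, -2.336, 0.003]
contact_force: [-7.7, -0.5, 12.0]
grip_width: 0.0389
```

```bash
python3 - <<'E'
from h import *
st();print(readout.get_obs()["moment"])
E
```

```text
t14.77 tcp [ 0.5145 -0.0103  0.2161] jig [0.0297 0.0108] tipz 0.0431 yawrel 0.0015 tilt [-0.0034  0.0009] Fj [-7.67  0.28] Fz 12.0 w 0.0389
[-0.11542499  1.55476692  0.11341414]
```

{"method": "apply_moves", "body": {"deltas": [{"xyz": [-0.001, -0.0001, 0.0008], "turn": 0}, {"xyz": [0, 0, 0], "turn": 0}, {"xyz": [0, 0, 0], "turn": 0}, {"xyz": [0, 0, 0], "turn": 0}], "claw": -0.4}}

```text
clock: 15.1
tcp_pos: [0.515, -0.01, 0.2166]
orientation: [2.097, 2.338, 0.001]
contact_force: [1.2, 0.6, 0.4]
grip_width: 0.0599
```

```bash
python3 - <<'E'
from h import *
st();snap("wrist","w17.png");snap("top","t17.png",(200,150,400,280),4)
E
```

```text
t15.10 tcp [ 0.515  -0.01    0.2166] jig [0.0303 0.0111] tipz 0.0436 yawrel 0.0017 tilt [0.0008 0.    ] Fj [1.23 0.48] Fz 0.4 w 0.0599
```

View pics/w17.png

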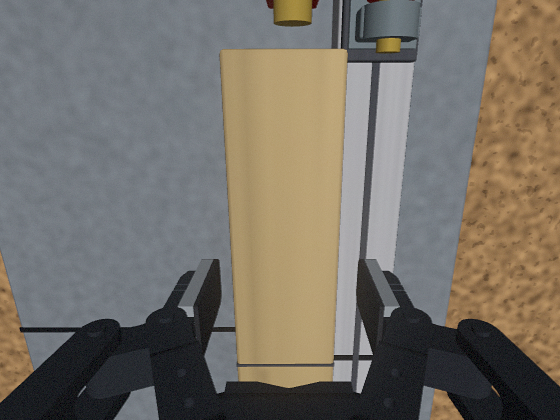

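```bash
python3 - <<'E'
from h import *
m=camera_model("wrist")
im=cv2.imread("pics/w17.png")
for row in (60,150,230,345):
    g=cv2.cvtColor(im,cv2.COLOR_BGR2HSV)[row,:,1].astype(int); w=np.where(g[200:360]>70)[0]+200
    print(row,w.min(),w.max(),[w2j(onz(m,(q,row),.068)).round(4) for q in (w.min()-.5,w.max()+.5)])
print("top edge y",w2j(onz(m,(285,49),.068)))
print("fence back edge",[w2j(onz(m,q,.04)).round(4) for q in [(415,60),(398,230),(395,280)]],readout.get_obs()["joints"])
E
```

```text
60 220 347 [array([0.0093, 0.098 ]), array([0.0487, 0.098 ])]
150 225 342 [array([0.0093, 0.0701]), array([0.0486, 0.0702])]
230 230 338 [array([0.0096, 0.0414]), array([0.0485, 0.0414])]
345 202 333 [array([-0.0042, -0.0085]), array([ 0.0488, -0.0085])]
top edge y [0.02949207 0.10112861]
fence back edge [array([0.0789, 0.0998]), array([0.0792, 0.0297]), array([0.0803, 0.0046])] [-0.49560046  0.5398395   0.50074677  2.10382884 -0.4510335   0.6016157
  0.4317697 ]
```

View pics/t17.png

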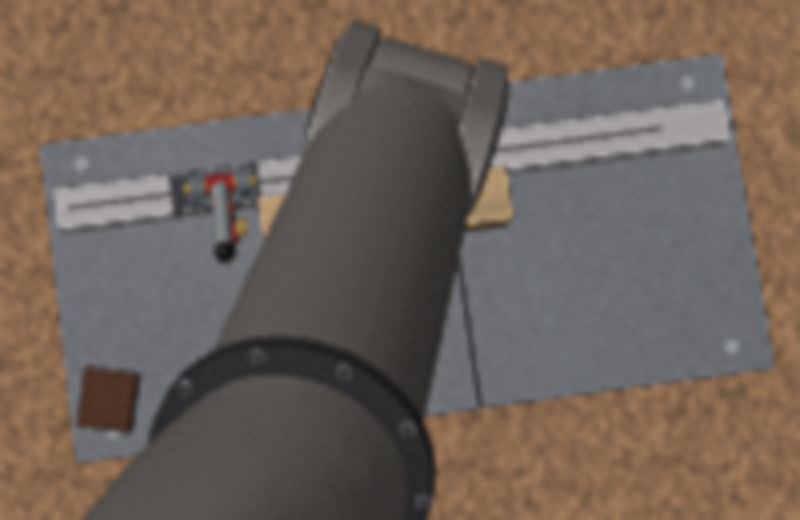

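{"method": "apply_moves", "body": {"deltas": [{"xyz": [0, 0, 0.025], "turn": 0}, {"xyz": [0, 0, 0.035], "turn": 0.05}, {"xyz": [-0.006, -0.0006, 0.01], "turn": 0.12}, {"xyz": [-0.006, -0.0006, 0], "turn": 0.12}, {"xyz": [-0.006, -0.0006, 0], "turn": 0.12}, {"xyz": [-0.006, -0.0006, 0], "turn": 0.12}, {"xyz": [-0.006, -0.0006, 0], "turn": 0.12}, {"xyz": [-0.006, -0.0006, 0], "turn": 0.12}, {"xyz": [-0.006, -0.0006, 0], "turn": 0.12}, {"xyz": [-0.006, -0.0006, 0], "turn": 0.12}, {"xyz": [0, 0, 0], "turn": 0.12}, {"xyz": [0, 0, 0], "turn": 0.12}], "claw": 1}}

```text
clock: 16.2
tcp_pos: [0.4664, -0.015, 0.2865]
orientation: [-0.324, -3.125, -0.0]
contact_force: [0.3, 0.2, -0.0]
grip_width: 0.0001
```

{"method": "apply_moves", "body": {"deltas": [{"xyz": [0, 0, -0.01], "turn": 0.12}, {"xyz": [0, 0, -0.01], "turn": 0.12}, {"xyz": [0, 0, 0], "turn": 0.081}, {"xyz": [0, 0, 0], "turn": 0}, {"xyz": [0, 0, 0], "turn": 0}, {"xyz": [0, 0, 0], "turn": 0}]}}

```text
clock: 16.7
tcp_pos: [0.4669, -0.015, 0.2667]
orientation: [-0.166, 3.137, 0.0]
contact_force: [-0.3, 0.0, -0.3]
grip_width: 0.0
```

```bash
python3 - <<'E'
from h import *
st();print(readout.get_obs()["joints"].round(3));snap("wrist","w18.png")
E
```

```text
t16.70 tcp [ 0.4669 -0.015   0.2667] jig [-0.0181  0.0113] tipz 0.0937 yawrel 1.5699 tilt [0.0006 0.    ] Fj [-0.25  0.07] Fz -0.3 w 0.0000
[-0.281  0.342  0.214  2.172 -0.119  0.638  1.693]
```

View pics/w18.png

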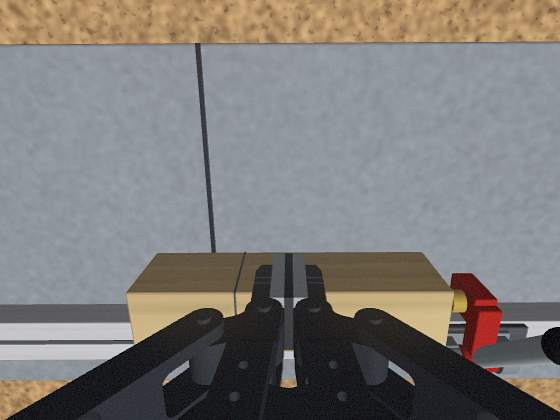

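{"method": "apply_moves", "body": {"deltas": [{"xyz": [0, 0, -0.02], "turn": 0}, {"xyz": [0, 0, -0.025], "turn": 0}, {"xyz": [0, 0, -0.016], "turn": 0}, {"xyz": [0, 0, -0.008], "turn": 0}, {"xyz": [0.006, 0.0006, 0], "turn": 0}, {"xyz": [0.004, 0.0004, 0], "turn": 0}, {"xyz": [0.002, 0.0002, 0], "turn": 0}, {"xyz": [0, 0, 0], "turn": 0}, {"xyz": [0, 0, 0], "turn": 0}]}}

```text
clock: 17.5
tcp_pos: [0.4792, -0.0137, 0.1983]
orientation: [-0.17, 3.135, 0.0]
contact_force: [0.4, 0.5, 0.1]
grip_width: -0.0002
```

{"method": "apply_moves", "body": {"deltas": [{"xyz": [0.002, 0.0002, 0], "turn": 0}, {"xyz": [0.001, 0.0001, 0], "turn": 0}, {"xyz": [0, 0, 0], "turn": 0}]}}

```text
clock: 17.75
tcp_pos: [0.481, -0.0135, 0.1975]
orientation: [0.17, -3.135, -0.0]
contact_force: [-3.6, -0.9, 1.3]
grip_width: -0.0002
```

{"method": "apply_moves", "body": {"deltas": [{"xyz": [0.001, 0.0001, 0], "turn": 0}, {"xyz": [0, 0, 0], "turn": 0}, {"xyz": [0, 0, 0], "turn": 0}]}}

```text
clock: 18.0
tcp_pos: [0.4813, -0.0135, 0.1971]
orientation: [0.17, -3.133, -0.0]
contact_force: [-5.3, -0.8, 1.9]
grip_width: -0.0004
```

```bash
python3 - <<'E'
from h import *
st()
E
```

```text
t18.00 tcp [ 0.4813 -0.0135  0.1971] jig [-0.0036  0.0112] tipz 0.0241 yawrel 1.5724 tilt [-0.0036 -0.0001] Fj [-5.32 -0.24] Fz 1.9 w -0.0004
```

{"method": "apply_moves", "body": {"deltas": [{"xyz": [0.001, 0.0001, 0], "turn": 0}, {"xyz": [0, 0, 0], "turn": 0}, {"xyz": [0, 0, 0], "turn": 0}]}}

```text
clock: 18.25
tcp_pos: [0.4816, -0.0135, 0.1969]
orientation: [0.17, -3.131, -0.0]
contact_force: [-7.8, -0.8, 3.3]
grip_width: -0.0003
```

```bash
python3 - <<'E'
from h import *
st();p=readout.get_obs()["tcp_pos"]
for q in [(-.025,.0112),(-.025,-.115),(.031,-.115)]: print(j2w(*q)-p[:2])
E
```

```text
t18.25 tcp [ 0.4816 -0.0135  0.1969] jig [-0.0033  0.0112] tipz 0.0239 yawrel 1.5723 tilt [-0.0056 -0.0002] Fj [-7.86 -0.01] Fz 3.3 w -0.0003
[-0.02155762 -0.00231075]
[-0.00807998 -0.12778901]
[ 0.04759976 -0.12180844]
```

{"method": "apply_moves", "body": {"deltas": [{"xyz": [-0.008, -0.0009, 0], "turn": 0}, {"xyz": [-0.0136, -0.0014, 0.01], "turn": 0}, {"xyz": [0, 0, 0.035], "turn": -0.12}, {"xyz": [0, 0, 0.035], "turn": -0.12}, {"xyz": [0, -0.01, 0.015], "turn": -0.12}, {"xyz": [0.0031, -0.0146, 0], "turn": -0.12}, {"xyz": [0.01, -0.015, 0], "turn": -0.12}, {"xyz": [0.01, -0.015, 0], "turn": -0.12}, {"xyz": [0.01, -0.015, 0], "turn": -0.12}, {"xyz": [0.01, -0.015, 0], "turn": -0.12}, {"xyz": [0.01, -0.01, 0], "turn": -0.12}, {"xyz": [0.01, -0.01, 0], "turn": -0.12}]}}

```text
clock: 19.25
tcp_pos: [0.5258, -0.121, 0.2929]
orientation: [1.638, 2.678, 0.001]
contact_force: [0.8, 0.2, -0.0]
grip_width: -0.0001
```

{"method": "apply_moves", "body": {"deltas": [{"xyz": [0.005, -0.005, 0], "turn": -0.12}, {"xyz": [0, 0, 0], "turn": -0.12}, {"xyz": [0, 0, 0], "turn": -0.12}, {"xyz": [0, 0, 0], "turn": -0.011}, {"xyz": [0, 0, 0], "turn": 0}, {"xyz": [0, 0, 0], "turn": 0}, {"xyz": [0, 0, 0], "turn": 0}]}}

```text
clock: 19.83
tcp_pos: [0.5302, -0.1251, 0.2926]
orientation: [2.094, 2.341, 0.001]
contact_force: [-0.6, -0.4, 0.0]
grip_width: -0.0003
```

```bash
python3 - <<'E'
from h import *
st();m=camera_model("wrist");np.save("m19.npy",m,allow_pickle=True);snap("wrist","w19.png")
E
```

```text
t19.83 tcp [ 0.5302 -0.1251  0.2926] jig [ 0.0331 -0.1049] tipz 0.1196 yawrel 0.0041 tilt [0.0006 0.0002] Fj [-0.68 -0.35] Fz 0.0 w -0.0003
```

View pics/w19.png

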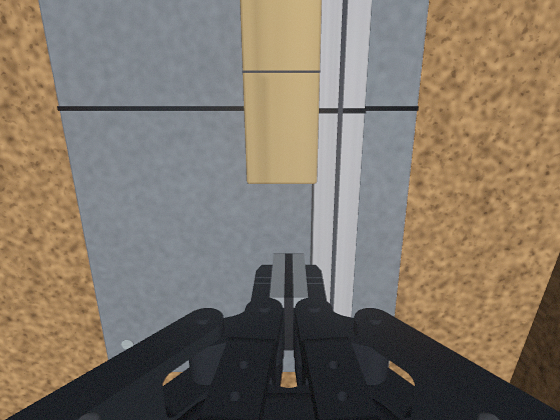

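```bash
python3 - <<'E'
from h import *
m=np.load("m19.npy",allow_pickle=True).item()
print(w2j(onz(m,(282,184),.068)),w2j(onz(m,(247,184),.068)),w2j(onz(m,(317.5,184),.068)),w2j(onz(m,(312.5,215),.04)),w2j(onz(m,(312.5,190),.04)))
E
```

```text
[ 0.02998131 -0.07830157] [ 0.01021559 -0.07837149] [ 0.05003374 -0.07823063] [ 0.04977922 -0.10723677] [ 0.04934617 -0.0899239 ]
```

{"method": "apply_moves", "body": {"deltas": [{"xyz": [-0.0025, -0.0003, -0.02], "turn": -0.0035}, {"xyz": [0, 0, -0.028], "turn": 0}, {"xyz": [0, 0, -0.022], "turn": 0}, {"xyz": [0, 0, -0.01], "turn": 0}, {"xyz": [0, 0, -0.003], "turn": 0}, {"xyz": [-0.0004, 0.004, 0], "turn": 0}, {"xyz": [-0.0004, 0.004, 0], "turn": 0}, {"xyz": [0, 0, 0], "turn": 0}, {"xyz": [0, 0, 0], "turn": 0}, {"xyz": [0, 0, 0], "turn": 0}]}}

```text
clock: 20.72
tcp_pos: [0.5272, -0.1173, 0.2103]
orientation: [2.1, 2.335, 0.002]
contact_force: [0.2, -1.2, -0.6]
grip_width: 0.0001
```

```bash
python3 - <<'E'
from h import *
st()
E
```

```text
t20.72 tcp [ 0.5272 -0.1173  0.2103] jig [ 0.031  -0.0969] tipz 0.0373 yawrel -0.0014 tilt [ 0.0016 -0.    ] Fj [ 0.04 -1.19] Fz -0.6 w 0.0001
```

{"method": "apply_moves", "body": {"deltas": [{"xyz": [-0.0002, 0.002, 0], "turn": 0.001}, {"xyz": [-0.0002, 0.002, 0], "turn": 0}, {"xyz": [-0.0002, 0.002, 0], "turn": 0}, {"xyz": [-0.0002, 0.002, 0], "turn": 0}, {"xyz": [0, 0, 0], "turn": 0}, {"xyz": [0, 0, 0], "turn": 0}]}}

```text
clock: 21.22
tcp_pos: [0.5261, -0.1092, 0.2095]
orientation: [-2.1, -2.336, -0.0]
contact_force: [-0.2, -1.1, 0.4]
grip_width: 0.0002
```

{"method": "apply_moves", "body": {"deltas": [{"xyz": [-0.0002, 0.0015, 0], "turn": 0}, {"xyz": [-0.0002, 0.0015, 0], "turn": 0}, {"xyz": [0, 0, 0], "turn": 0}, {"xyz": [0, 0, 0], "turn": 0}]}}

```text
clock: 21.55
tcp_pos: [0.5256, -0.1064, 0.2095]
orientation: [2.101, 2.336, -0.0]
contact_force: [-0.6, -0.8, 0.8]
grip_width: 0.0001
```

```bash
python3 - <<'E'
from h import *
st();snap("wrist","w20.png")
E
```

```text
t21.55 tcp [ 0.5256 -0.1064  0.2095] jig [ 0.0305 -0.0859] tipz 0.0365 yawrel -0.0009 tilt [-0.0001 -0.0001] Fj [-0.65 -0.78] Fz 0.8 w 0.0001
```

View pics/w20.png

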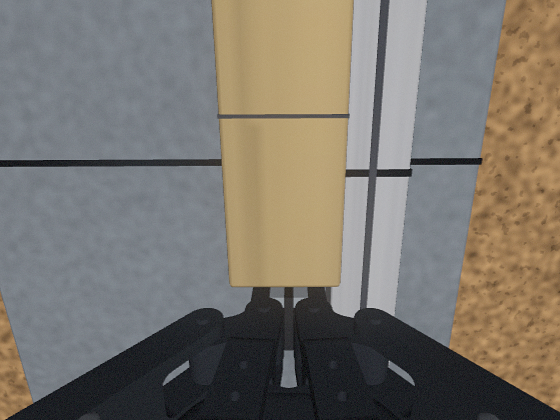

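{"method": "apply_moves", "body": {"deltas": [{"xyz": [-0.0001, 0.001, 0], "turn": 0.001}, {"xyz": [-0.0001, 0.001, 0], "turn": 0}, {"xyz": [-0.0001, 0.001, 0], "turn": 0}, {"xyz": [0, 0, 0], "turn": 0}, {"xyz": [0, 0, 0], "turn": 0}]}}

```text
clock: 22.02
tcp_pos: [0.5254, -0.1033, 0.2095]
orientation: [-2.099, -2.337, -0.0]
contact_force: [-0.2, -0.3, 0.6]
grip_width: 0.0001
```

{"method": "apply_moves", "body": {"deltas": [{"xyz": [-0.0001, 0.001, 0], "turn": 0}, {"xyz": [-0.0001, 0.001, 0], "turn": 0}, {"xyz": [0, 0, 0], "turn": 0}, {"xyz": [0, 0, 0], "turn": 0}]}}

```text
clock: 22.35
tcp_pos: [0.5252, -0.1012, 0.2095]
orientation: [-2.099, -2.337, -0.0]
contact_force: [-0.1, -1.5, -0.1]
grip_width: -0.0004
```

{"method": "apply_moves", "body": {"deltas": [{"xyz": [-0.0001, 0.001, 0], "turn": 0}, {"xyz": [-0.0001, 0.001, 0], "turn": 0}, {"xyz": [0, 0, 0], "turn": 0}, {"xyz": [0, 0, 0], "turn": 0}]}}

```text
clock: 22.68
tcp_pos: [0.525, -0.0993, 0.2095]
orientation: [-2.099, -2.337, -0.0]
contact_force: [-0.4, -0.4, 0.6]
grip_width: -0.0001
```

```bash
python3 - <<'E'
from h import *
st()
E
```

```text
t22.68 tcp [ 0.525  -0.0993  0.2095] jig [ 0.0306 -0.0787] tipz 0.0365 yawrel 0.0002 tilt [-0.0001  0.0002] Fj [-0.44 -0.31] Fz 0.6 w -0.0001
```

{"method": "apply_moves", "body": {"deltas": [{"xyz": [-0.0001, 0.001, 0], "turn": 0}, {"xyz": [-0.0001, 0.001, 0], "turn": 0}, {"xyz": [0, 0, 0], "turn": 0}, {"xyz": [0, 0, 0], "turn": 0}]}}

```text
clock: 23.02
tcp_pos: [0.5247, -0.0978, 0.2095]
orientation: [2.099, 2.336, -0.0]
contact_force: [0.7, -5.1, -0.6]
grip_width: 0.0002
```

{"method": "apply_moves", "body": {"deltas": [{"xyz": [-0.0001, 0.001, 0], "turn": 0}, {"xyz": [-0.0001, 0.001, 0], "turn": 0}, {"xyz": [0, 0, 0], "turn": 0}, {"xyz": [0, 0, 0], "turn": 0}]}}

```text
clock: 23.35
tcp_pos: [0.5246, -0.0953, 0.2095]
orientation: [2.099, 2.337, 0.0]
contact_force: [0.4, -3.7, -0.7]
grip_width: -0.0
```

```bash
python3 - <<'E'
from h import *
st();snap("top","t21.png",(200,150,400,280),4);snap("scene","s21.png",(185,140,380,310),3.5)
E
```

```text
t23.35 tcp [ 0.5246 -0.0953  0.2095] jig [ 0.0307 -0.0748] tipz 0.0365 yawrel 0.0002 tilt [0.0001 0.    ] Fj [-0.04 -3.74] Fz -0.7 w -0.0000
```

View pics/t21.png

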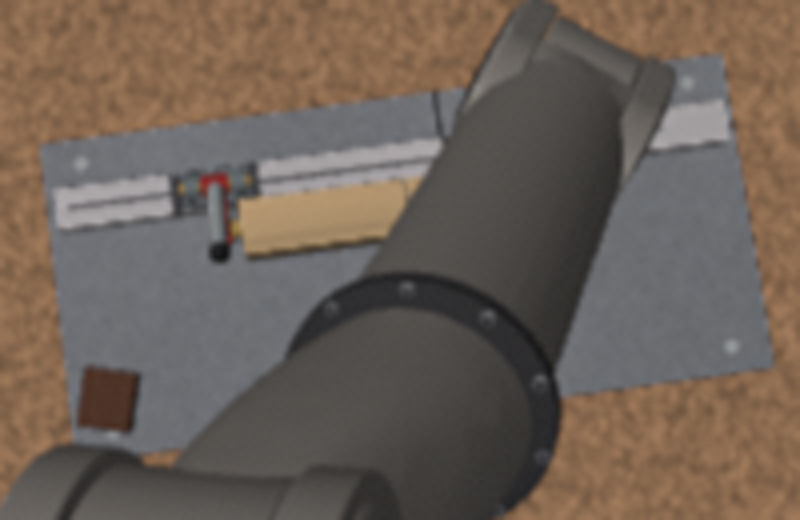

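View pics/s21.png

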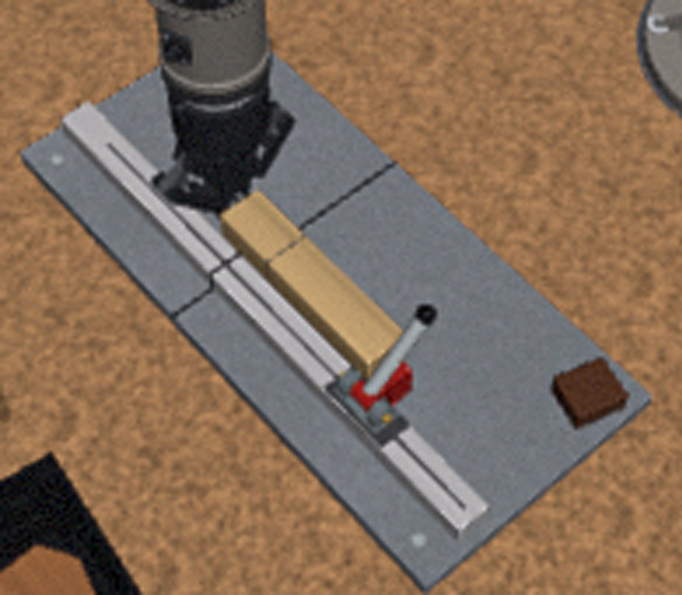

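{"method": "apply_moves", "body": {"deltas": [{"xyz": [-0.0001, 0.0005, 0], "turn": 0}, {"xyz": [-0.0001, 0.0005, 0], "turn": 0}, {"xyz": [0, 0, 0], "turn": 0}, {"xyz": [0, 0, 0], "turn": 0}]}}

```text
clock: 23.78
tcp_pos: [0.5244, -0.0944, 0.2095]
orientation: [-2.099, -2.337, -0.0]
contact_force: [0.6, -3.6, -0.3]
grip_width: -0.0
```

{"method": "apply_moves", "body": {"deltas": [{"xyz": [-0.0001, 0.0005, 0], "turn": 0}, {"xyz": [-0.0001, 0.0005, 0], "turn": 0}, {"xyz": [0, 0, 0], "turn": 0}, {"xyz": [0, 0, 0], "turn": 0}]}}

```text
clock: 24.12
tcp_pos: [0.5242, -0.0933, 0.2095]
orientation: [-2.099, -2.337, -0.0]
contact_force: [-0.2, -3.9, 0.0]
grip_width: -0.0001
```

{"method": "apply_moves", "body": {"deltas": [{"xyz": [-0.0001, 0.0005, 0], "turn": 0}, {"xyz": [-0.0001, 0.0005, 0], "turn": 0}, {"xyz": [0, 0, 0], "turn": 0}, {"xyz": [0, 0, 0], "turn": 0}]}}

```text
clock: 24.45
tcp_pos: [0.524, -0.0924, 0.2095]
orientation: [2.099, 2.337, 0.0]
contact_force: [0.8, -3.4, -0.1]
grip_width: -0.0003
```

Force is steady at about 3.7 N and the tool tracks each step, so the head is sliding. I'll keep going.

{"method": "apply_moves", "body": {"deltas": [{"xyz": [-0.0001, 0.0005, 0], "turn": 0}, {"xyz": [-0.0001, 0.0005, 0], "turn": 0}, {"xyz": [0, 0, 0], "turn": 0}, {"xyz": [0, 0, 0], "turn": 0}]}}

```text
clock: 24.78
tcp_pos: [0.5238, -0.0913, 0.2095]
orientation: [-2.099, -2.337, -0.0]
contact_force: [-0.3, -3.3, -0.8]
grip_width: 0.0
```

{"method": "apply_moves", "body": {"deltas": [{"xyz": [-0.0001, 0.0005, 0], "turn": 0}, {"xyz": [-0.0001, 0.0005, 0], "turn": 0}, {"xyz": [0, 0, 0], "turn": 0}, {"xyz": [0, 0, 0], "turn": 0}]}}

```text
clock: 25.12
tcp_pos: [0.5236, -0.0903, 0.2095]
orientation: [-2.099, -2.337, -0.0]
contact_force: [0.0, -3.1, -0.4]
grip_width: -0.0002
```

{"method": "apply_moves", "body": {"deltas": [{"xyz": [-0.0001, 0.0005, 0], "turn": 0}, {"xyz": [-0.0001, 0.0005, 0], "turn": 0}, {"xyz": [0, 0, 0], "turn": 0}, {"xyz": [0, 0, 0], "turn": 0}]}}

```text
clock: 25.45
tcp_pos: [0.5234, -0.0894, 0.2095]
orientation: [-2.099, -2.337, -0.0]
contact_force: [0.7, -4.1, -0.8]
grip_width: -0.0001
```

{"method": "apply_moves", "body": {"deltas": [{"xyz": [0, 0.0005, 0], "turn": 0}, {"xyz": [0, 0.0005, 0], "turn": 0}, {"xyz": [0, 0, 0], "turn": 0}, {"xyz": [0, 0, 0], "turn": 0}]}}

```text
clock: 25.78
tcp_pos: [0.5234, -0.0891, 0.2096]
orientation: [2.099, 2.336, -0.001]
contact_force: [-0.3, -6.5, -0.5]
grip_width: 0.0003
```

{"method": "apply_moves", "body": {"deltas": [{"xyz": [0, 0.0005, 0], "turn": 0}, {"xyz": [0, 0.0005, 0], "turn": 0}, {"xyz": [0, 0, 0], "turn": 0}, {"xyz": [0, 0, 0], "turn": 0}]}}

```text
clock: 26.12
tcp_pos: [0.5234, -0.0888, 0.2097]
orientation: [2.099, 2.334, -0.001]
contact_force: [0.3, -8.5, -0.9]
grip_width: 0.0001
```

{"method": "apply_moves", "body": {"deltas": [{"xyz": [0, 0.0004, 0], "turn": 0}, {"xyz": [0, 0.0004, 0], "turn": 0}, {"xyz": [0, 0, 0], "turn": 0}, {"xyz": [0, 0, 0], "turn": 0}]}}

```text
clock: 26.45
tcp_pos: [0.5235, -0.0886, 0.2098]
orientation: [2.099, 2.333, -0.002]
contact_force: [0.9, -10.2, -0.4]
grip_width: 0.0001
```

{"method": "apply_moves", "body": {"deltas": [{"xyz": [0, 0, 0], "turn": 0}, {"xyz": [0, 0, 0], "turn": 0}, {"xyz": [0, 0, 0], "turn": 0}, {"xyz": [0, 0, 0], "turn": 0}, {"xyz": [0, 0, 0], "turn": 0}, {"xyz": [0, 0, 0], "turn": 0}, {"xyz": [0, 0, 0], "turn": 0}, {"xyz": [0, 0, 0], "turn": 0}]}}

```text
clock: 27.12
tcp_pos: [0.5235, -0.0886, 0.2098]
orientation: [2.1, 2.333, -0.002]
contact_force: [0.8, -9.8, -0.4]
grip_width: 0.0001
```

```bash
python3 - <<'E'
from h import *
st();snap("wrist","w22.png");st();snap("scene","s22.png",(185,140,380,310),3.5)
E
```

```text
t27.12 tcp [ 0.5235 -0.0886  0.2098] jig [ 0.0303 -0.068 ] tipz 0.0368 yawrel -0.0019 tilt [ 0.0016 -0.003 ] Fj [-0.28 -9.87] Fz -0.4 w 0.0001
t27.17 tcp [ 0.5235 -0.0886  0.2099] jig [ 0.0303 -0.0679] tipz 0.0369 yawrel -0.0019 tilt [ 0.0017 -0.0029] Fj [ 0.17 -9.52] Fz 0.7 w 0.0002
```

{"method": "apply_moves", "body": {"deltas": [{"xyz": [0, 0, 0], "turn": 0}, {"xyz": [0, 0, 0], "turn": 0}, {"xyz": [0, 0, 0], "turn": 0}, {"xyz": [0, 0, 0], "turn": 0}, {"xyz": [0, 0, 0], "turn": 0}, {"xyz": [0, 0, 0], "turn": 0}]}}

```text
clock: 27.72
tcp_pos: [0.5235, -0.0886, 0.2098]
orientation: [2.1, 2.333, -0.002]
contact_force: [1.3, -9.7, -0.3]
grip_width: 0.0005
```

View pics/w22.png

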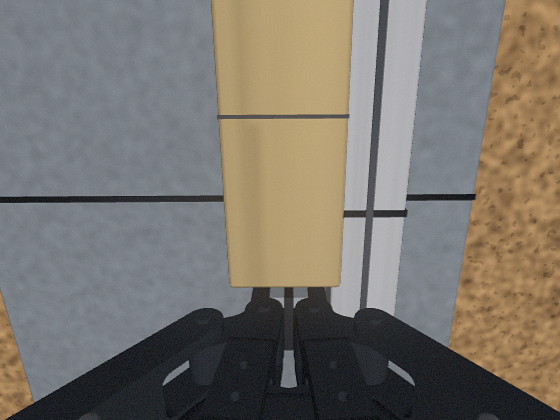

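{"method": "apply_moves", "body": {"deltas": [{"xyz": [0.0001, -0.001, 0], "turn": 0}, {"xyz": [0.0002, -0.002, 0], "turn": 0}, {"xyz": [0.0006, -0.006, 0], "turn": 0}, {"xyz": [0.001, -0.01, 0.01], "turn": 0}, {"xyz": [0, 0, 0.035], "turn": 0}, {"xyz": [0, 0, 0.04], "turn": 0}, {"xyz": [0, 0.01, 0.04], "turn": 0}, {"xyz": [-0.004, 0.025, 0.025], "turn": 0}, {"xyz": [-0.005, 0.034, 0], "turn": 0}, {"xyz": [-0.006, 0.036, 0], "turn": 0}, {"xyz": [-0.006, 0.036, 0], "turn": 0}, {"xyz": [-0.006, 0.036, 0], "turn": 0}]}}

```text
clock: 28.72
tcp_pos: [0.4977, 0.0725, 0.3605]
orientation: [-2.1, -2.336, -0.002]
contact_force: [1.4, 1.0, -0.1]
grip_width: 0.0
```

{"method": "apply_moves", "body": {"deltas": [{"xyz": [-0.006, 0.03, 0], "turn": 0}, {"xyz": [-0.002, 0.013, 0], "turn": 0}, {"xyz": [0, 0, 0], "turn": 0}, {"xyz": [0, 0, 0], "turn": 0}, {"xyz": [0, 0, 0], "turn": 0}, {"xyz": [0, 0, 0], "turn": 0}], "claw": 0}}

```text
clock: 29.22
tcp_pos: [0.4905, 0.1127, 0.3598]
orientation: [2.102, 2.334, 0.0]
contact_force: [0.1, 0.3, 0.1]
grip_width: 0.0425
```

```bash
python3 - <<'E'
from h import *
st();m=camera_model("wrist");np.save("m23.npy",m,allow_pickle=True);snap("wrist","w23.png")
E
```

```text
t29.22 tcp [0.4905 0.1127 0.3598] jig [0.019  0.1358] tipz 0.1868 yawrel -0.0025 tilt [ 0.0003 -0.0001] Fj [0.16 0.24] Fz 0.1 w 0.0425
```

View pics/w23.png

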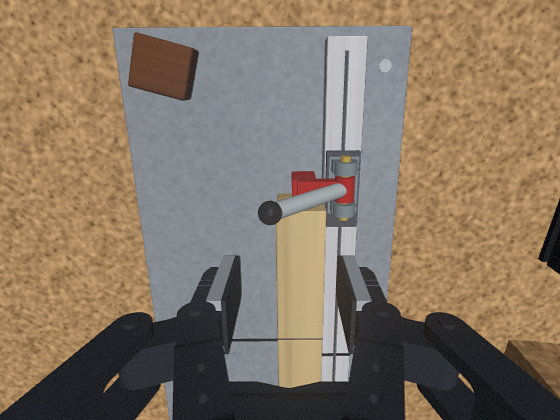

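```bash
python3 - <<'E'
from h import *
m=np.load("m23.npy",allow_pickle=True).item()
print("knob",w2j(onz(m,(269.5,212),.1126)))
for q in[(277,200),(326,210),(325,330),(279,330)]:print("blank",w2j(onz(m,q,.068)).round(4))
for q in[(327,45),(367,45)]:print("fence",w2j(onz(m,q,.04)).round(4))
E
python3 -c "
import cv2;im=cv2.imread('pics/w23.png');cv2.imwrite('pics/w23c.png',cv2.resize(im[140:260,240:390],None,fx=5,fy=5,interpolation=2))"
```

```text
knob [0.00735014 0.13736719]
blank [0.0108 0.1311]
blank [0.0489 0.1228]
blank [0.0514 0.0112]
blank [0.011  0.0113]
fence [0.0488 0.2438]
fence [0.0788 0.2438]
```

View pics/w23c.png

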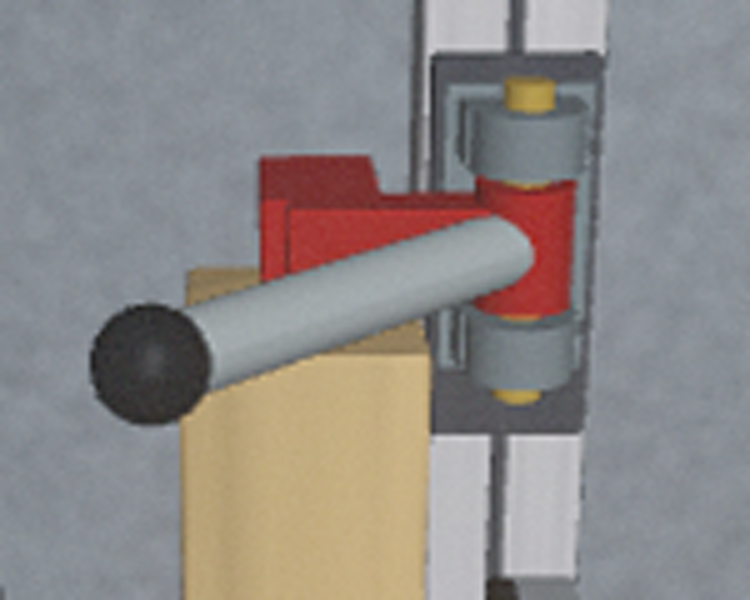

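{"method": "apply_moves", "body": {"deltas": [{"xyz": [0, 0.0015, -0.015], "turn": 0.0025}, {"xyz": [0, 0, -0.025], "turn": 0}, {"xyz": [0, 0, -0.023], "turn": 0}, {"xyz": [0, 0, -0.015], "turn": 0}, {"xyz": [0, 0, -0.007], "turn": 0}, {"xyz": [0, 0, 0], "turn": 0}, {"xyz": [0, 0, 0], "turn": 0}, {"xyz": [0, 0, 0], "turn": 0}]}}

```text
clock: 29.93
tcp_pos: [0.4909, 0.1156, 0.2755]
orientation: [2.097, 2.338, 0.002]
contact_force: [0.0, 0.2, 0.0]
grip_width: 0.0425
```

```bash
python3 - <<'E'
from h import *
from arc import arc
st();snap("wrist","w24.png")
o=readout.get_obs();x=w2j(o["tcp_pos"])[0];z=o["tcp_pos"][2]-.170
ph=np.arange(50,146,5.)
arc(ph,.0133,np.interp(ph,[45,95,135,142],[-.009,-.009,.002,.003]),x,z)
E
```

```text
t29.93 tcp [0.4909 0.1156 0.2755] jig [0.0197 0.1386] tipz 0.1025 yawrel 0.0018 tilt [0.0015 0.0006] Fj [0.07 0.23] Fz 0.0 w 0.0425
50.0 [0.0072,0.0008,0.0027]
55.0 [0.0055,0.0006,0.0042]
60.0 [0.0059,0.0006,0.0037]
65.0 [0.0062,0.0007,0.0032]
70.0 [0.0064,0.0007,0.0027]
75.0 [0.0066,0.0007,0.0021]
80.0 [0.0068,0.0007,0.0015]
85.0 [0.0069,0.0007,0.0009]
90.0 [0.0069,0.0007,0.0003]
95.0 [0.0069,0.0007,-0.0003]
100.0 [0.0069,0.0007,0.0005]
105.0 [0.0068,0.0007,-0.0001]
110.0 [0.0066,0.0007,-0.0007]
115.0 [0.0064,0.0007,-0.0013]
120.0 [0.0062,0.0007,-0.0018]
125.0 [0.0059,0.0006,-0.0024]
130.0 [0.0055,0.0006,-0.0029]
135.0 [0.0051,0.0005,-0.0033]
140.0 [0.0047,0.0005,-0.0044]
145.0 [0.0042,0.0005,-0.0053]
```

View pics/w24.png

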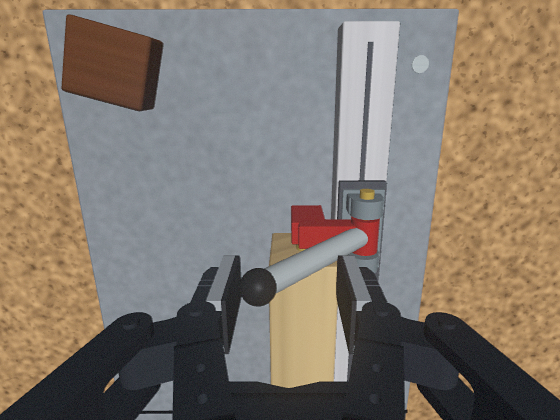

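{"method": "apply_moves", "body": {"deltas": [{"xyz": [0.003, 0.0003, 0], "turn": 0}, {"xyz": [0.0035, 0.0004, 0.0025], "turn": 0}, {"xyz": [0.0055, 0.0006, 0.0042], "turn": 0}, {"xyz": [0.0059, 0.0006, 0.0037], "turn": 0}, {"xyz": [0.0062, 0.0007, 0.0032], "turn": 0}, {"xyz": [0.0064, 0.0007, 0.0027], "turn": 0}, {"xyz": [0.0066, 0.0007, 0.0021], "turn": 0}, {"xyz": [0.0068, 0.0007, 0.0015], "turn": 0}, {"xyz": [0, 0, 0], "turn": 0}, {"xyz": [0, 0, 0], "turn": 0}]}}

```text
clock: 30.82
tcp_pos: [0.5348, 0.1207, 0.2948]
orientation: [2.096, 2.339, 0.002]
contact_force: [0.4, -0.4, -0.1]
grip_width: 0.0427
```

```bash
python3 - <<'E'
from h import *
st();snap("wrist","w25.png")
E
```

```text
t30.82 tcp [0.5348 0.1207 0.2948] jig [0.0639 0.139 ] tipz 0.1218 yawrel 0.0026 tilt [0.002  0.0002] Fj [ 0.34 -0.43] Fz -0.1 w 0.0427
```

View pics/w25.png

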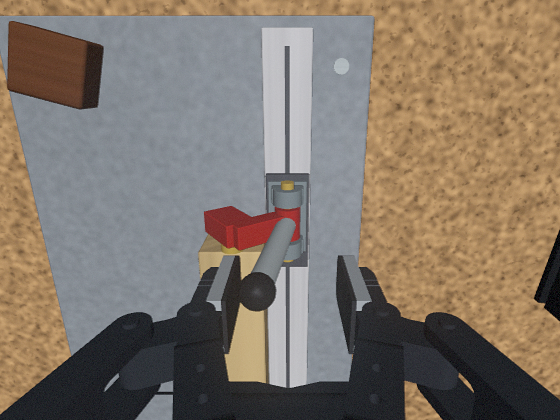

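{"method": "apply_moves", "body": {"deltas": [{"xyz": [0.0069, 0.0007, 0.0009], "turn": 0}, {"xyz": [0.0069, 0.0007, 0.0003], "turn": 0}, {"xyz": [0.0069, 0.0007, -0.0003], "turn": 0}, {"xyz": [0.0069, 0.0007, 0.0005], "turn": 0}, {"xyz": [0.0068, 0.0007, -0.0001], "turn": 0}, {"xyz": [0.0066, 0.0006, -0.0007], "turn": 0}, {"xyz": [0.0064, 0.0006, -0.0013], "turn": 0}, {"xyz": [0, 0, 0], "turn": 0}, {"xyz": [0, 0, 0], "turn": 0}]}}

```text
clock: 31.62
tcp_pos: [0.5824, 0.1252, 0.2937]
orientation: [2.096, 2.338, 0.001]
contact_force: [-0.8, 0.1, 0.4]
grip_width: 0.0426
```

```bash
python3 - <<'E'
from h import *
st();snap("wrist","w26.png")
E
```

```text
t31.62 tcp [0.5824 0.1252 0.2937] jig [0.1117 0.1384] tipz 0.1207 yawrel 0.0023 tilt [ 0.0016 -0.0002] Fj [-0.81  0.23] Fz 0.4 w 0.0426
```

View pics/w26.png

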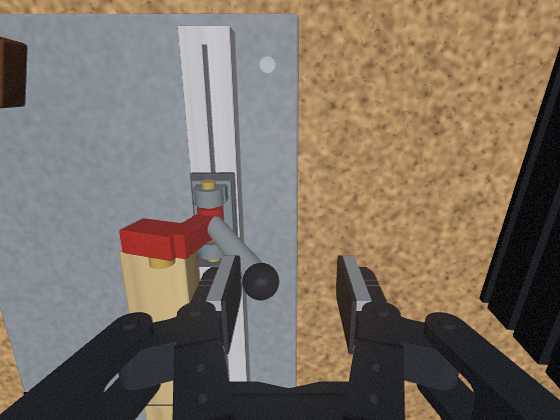

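{"method": "apply_moves", "body": {"deltas": [{"xyz": [0.0062, 0.0006, -0.0015], "turn": 0}, {"xyz": [0.0059, 0.0006, -0.002], "turn": 0}, {"xyz": [0.0055, 0.0006, -0.0026], "turn": 0}, {"xyz": [0.0025, 0.0003, -0.0016], "turn": 0}, {"xyz": [0.0025, 0.0003, -0.0016], "turn": 0}, {"xyz": [0, 0, 0], "turn": 0}, {"xyz": [0, 0, 0], "turn": 0}, {"xyz": [0, 0, 0], "turn": 0}]}}

```text
clock: 32.33
tcp_pos: [0.6044, 0.1277, 0.2846]
orientation: [2.096, 2.339, 0.001]
contact_force: [-1.7, 0.4, -0.3]
grip_width: 0.0429
```

```bash
python3 - <<'E'
from h import *
st();snap("wrist","w27.png")
E
```

```text
t32.33 tcp [0.6044 0.1277 0.2846] jig [0.1338 0.1385] tipz 0.1116 yawrel 0.0026 tilt [0.0009 0.0001] Fj [-1.69  0.56] Fz -0.3 w 0.0429
```

View pics/w27.png

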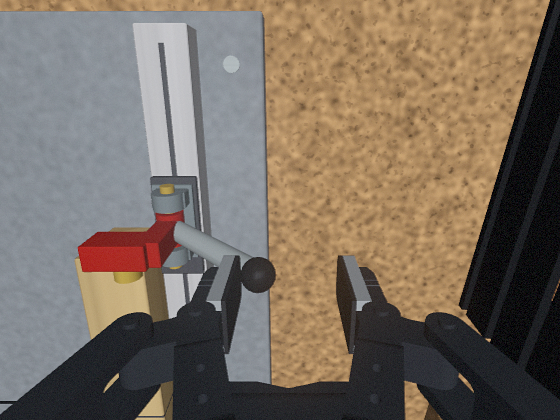

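{"method": "apply_moves", "body": {"deltas": [{"xyz": [0.0025, 0.0003, -0.0022], "turn": 0}, {"xyz": [0.0025, 0.0002, -0.0024], "turn": 0}, {"xyz": [0.0015, 0.0001, -0.0016], "turn": 0}, {"xyz": [0, 0, 0], "turn": 0}, {"xyz": [0, 0, 0], "turn": 0}]}}

```text
clock: 32.8
tcp_pos: [0.611, 0.1284, 0.2781]
orientation: [2.096, 2.339, 0.001]
contact_force: [-1.3, 1.0, 0.4]
grip_width: 0.0428
```

{"method": "apply_moves", "body": {"deltas": [{"xyz": [0.0015, 0.0001, -0.0012], "turn": 0}, {"xyz": [0, 0, 0], "turn": 0}, {"xyz": [0, 0, 0], "turn": 0}]}}

```text
clock: 33.05
tcp_pos: [0.612, 0.1284, 0.2771]
orientation: [-2.096, -2.339, 0.0]
contact_force: [-4.1, -0.1, 3.5]
grip_width: 0.0428
```

{"method": "apply_moves", "body": {"deltas": [{"xyz": [0.0015, 0.0001, -0.001], "turn": 0}, {"xyz": [0, 0, 0], "turn": 0}, {"xyz": [0, 0, 0], "turn": 0}]}}

```text
clock: 33.3
tcp_pos: [0.613, 0.1284, 0.2762]
orientation: [-2.095, -2.338, 0.002]
contact_force: [-6.7, -0.2, 8.7]
grip_width: 0.0426
```

```bash
python3 - <<'E'
from h import *
st();snap("wrist","w28.png")
E
```

```text
t33.30 tcp [0.613  0.1284 0.2762] jig [0.1424 0.1382] tipz 0.1032 yawrel 0.0025 tilt [-0.0027  0.0004] Fj [-6.73  0.51] Fz 8.7 w 0.0426
```

View pics/w28.png

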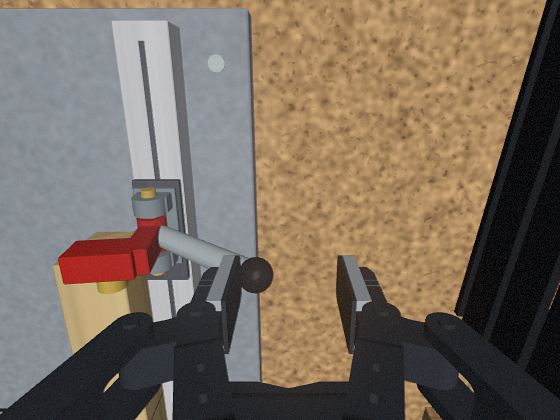

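{"method": "apply_moves", "body": {"deltas": [{"xyz": [0.0012, 0.0001, -0.0004], "turn": 0}, {"xyz": [0, 0, 0], "turn": 0}, {"xyz": [0, 0, 0], "turn": 0}]}}

```text
clock: 33.6
tcp_pos: [0.6136, 0.1284, 0.2758]
orientation: [-2.094, -2.337, 0.004]
contact_force: [-9.4, 0.4, 11.6]
grip_width: 0.0428
```

```bash
python3 - <<'E'
from h import *
st()
E
```

```text
t33.60 tcp [0.6136 0.1284 0.2758] jig [0.1431 0.1382] tipz 0.1028 yawrel 0.0025 tilt [-0.0045  0.0005] Fj [-9.3   1.43] Fz 11.6 w 0.0428
```

{"method": "apply_moves", "body": {"deltas": [{"xyz": [-0.003, -0.0003, 0.003], "turn": 0}, {"xyz": [-0.005, -0.0005, 0.006], "turn": 0}, {"xyz": [0, 0, 0.03], "turn": 0}, {"xyz": [0, 0, 0.04], "turn": 0}, {"xyz": [-0.01, 0, 0.035], "turn": 0}, {"xyz": [-0.02, -0.02, 0.02], "turn": 0}, {"xyz": [-0.02, -0.02, 0], "turn": 0}, {"xyz": [-0.02, -0.02, 0], "turn": 0}, {"xyz": [0, 0, 0], "turn": 0}, {"xyz": [0, 0, 0], "turn": 0}, {"xyz": [0, 0, 0], "turn": 0}]}}

```text
clock: 34.52
tcp_pos: [0.5373, 0.0682, 0.4101]
orientation: [2.096, 2.339, 0.003]
contact_force: [0.3, 0.0, 0.4]
grip_width: 0.0424
```

```bash
python3 - <<'E'
from h import *
st();m=camera_model("wrist");np.save("m29.npy",m,allow_pickle=True);snap("wrist","w29.png");snap("scene","s29.png",(185,140,380,310),3.5)
E
```

```text
t34.52 tcp [0.5373 0.0682 0.4101] jig [0.0607 0.0865] tipz 0.2371 yawrel 0.0028 tilt [0.002  0.0009] Fj [0.3  0.01] Fz 0.4 w 0.0424
```

View pics/w29.png

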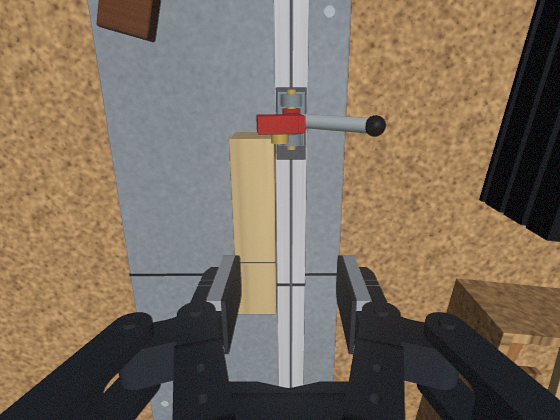

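View pics/s29.png

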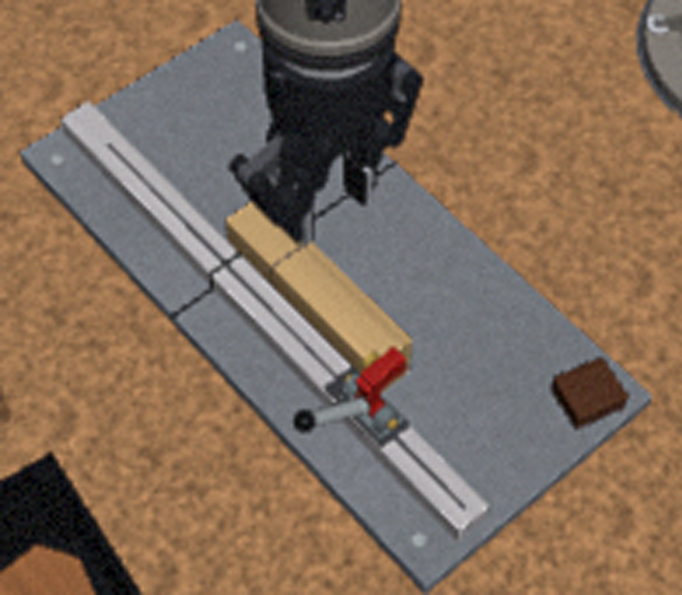

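```bash
python3 - <<'E'
from h import *
m=np.load("m29.npy",allow_pickle=True).item()
im=cv2.imread("pics/w29.png")
cv2.imwrite("pics/w29c.png",cv2.resize(im[75:335,220:400],None,fx=3,fy=2.2,interpolation=2))
cv2.imwrite("pics/w29d.png",cv2.resize(im[85:165,225:315],None,fx=7,fy=7,interpolation=2))
ms=camera_model("scene")
k,e=tri(m,(375,125),ms,(304.5/3.5+184.5,420.5/3.5+139.5));j=w2j(k);print("knob",j,k[2],e,"leaf",np.arctan2(k[2]-.056,-(j[0]-.065))-np.pi/4)
print(w2j(onz(m,(375,125),.105)))
E
```

```text
knob [0.12709395 0.13712505] 0.10990892887415335 0.0025961987364104024 leaf 1.6412383829822943
[0.12760721 0.13775878]
```

View pics/w29d.png

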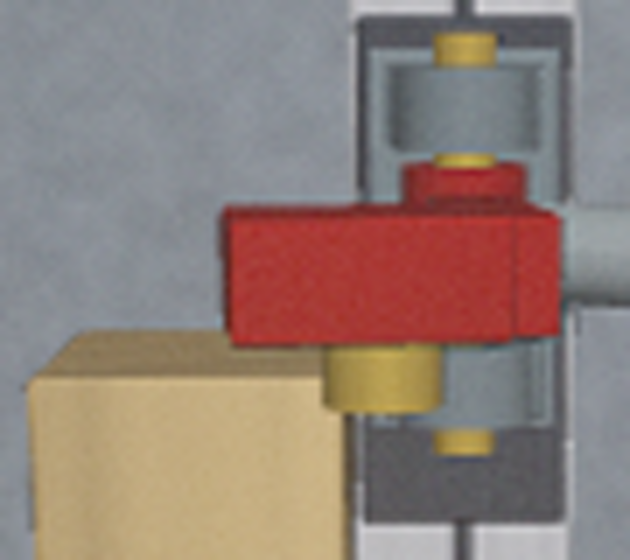

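View pics/w29c.png

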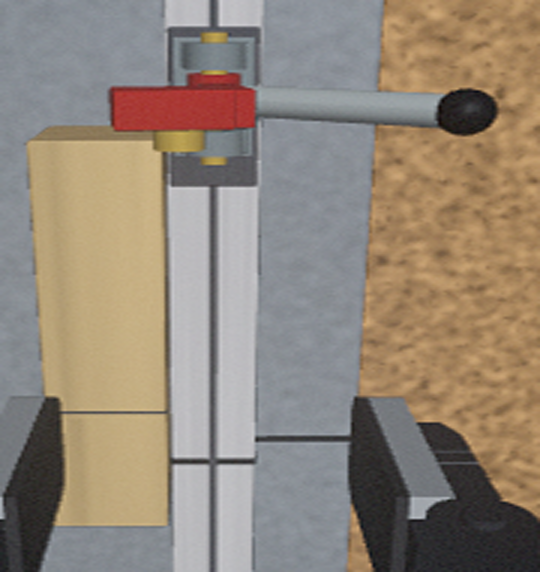

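```bash
python3 - <<'E'
from h import *
m=np.load("m29.npy",allow_pickle=True).item()
U=lambda p:((p[0]+.5)/7-.5+225,(p[1]+.5)/7-.5+85)
print("blank end",w2j(onz(m,U((190,377)),.068)),"bottom",w2j(onz(m,U((150,331)),.018)))
for z in(.083,.0895,.0965):print("button",z,w2j(onz(m,U((382,413)),z)))
print("leaf -y face",w2j(onz(m,U((300,345)),.098)),w2j(onz(m,U((300,207)),.098)))
V=lambda p:((p[0]+.5)/3-.5+220,(p[1]+.5)/2.2-.5+75)
for p in[(165,200),(168,500)]:print("blank far edge",w2j(onz(m,V(p),.068)))
print("rear end",w2j(onz(m,V((120,525)),.068)))
for p in[(260,200),(254,500)]:print("fence back",w2j(onz(m,V(p),.04)))
print("cam",-np.array(m["R"]).T@m["t"], w2j(-np.array(m["R"]).T@m["t"]))
E
```

```text
blank end [0.02999383 0.12221316] bottom [0.01946448 0.12173937]
button 0.083 [0.05421307 0.12010987]
button 0.0895 [0.0543614  0.12111666]
button 0.0965 [0.05452114 0.12220088]
leaf -y face [0.045409   0.13002474] [0.04564625 0.14508351]
blank far edge [0.04976641 0.09810546]
blank far edge [ 0.04945126 -0.04297226]
rear end [ 0.03289509 -0.05651802]
fence back [0.07957499 0.0920566 ]
fence back [ 0.08016315 -0.06175038]
cam [0.52899671 0.14724682 0.37917635] [0.06097188 0.16598454]
```

```bash
python3 - <<'E'
from h import *
st();print(r.hand_in())
E
```

```text
t34.62 tcp [0.5375 0.0687 0.4097] jig [0.0611 0.087 ] tipz 0.2367 yawrel 0.0038 tilt [ 0.0011 -0.    ] Fj [0.33 0.39] Fz -0.2 w 0.0430
the job is handed in; nothing more can be done
None
```

The job is done and handed in at 34.6 s of robot time. The blank is left flush to the fence with its end in line with the button and the stop flipped back up; no verdict is reported.

**What I did:**
1. Flipped the stop down with one finger pad behind the knob, until it bore solid on its rest at about 9 N.
2. Gripped and lifted the blank and set it by the fence, then pressed it flush low down at about 8 N.
3. Pushed its end along the fence into the button. The head slid about 8–9 mm at a steady 3.5–4 N, then bore solid.
4. Held 9.5–10.2 N for about 1.3 s and backed off.
5. Flipped the stop fully up along its arc. The last push onto its rest was about 15 N in all.

**Last checks:**

| Check | Measured | Should be |
|---|---|---|
| Blank's far edge (jig x) | 49.5–49.8 mm | 50 mm |
| Blank's end (jig y) | 121.7–122.2 mm | level with the button |
| Button face (jig y) | about 122.2 mm | level with the blank's end |
| Leaf angle | 1.64 rad (two views), about 1.69 rad (wrist view) | 1.7 rad |

- **Leaf angle:** the two readings differ by about the camera error; the hard stop felt under the push agrees with fully up.
- **Other objects:** the offcut was not moved. I did not check the other bystanders in a last picture, but the arm stayed clear of them.
- **First flip attempt:** the closed fingers' backs bound slightly on the knob (about 9 N), so I changed to the open pads.

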